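Press a freshly glued bench hook and hold the press lever level

TASK

The half-made bench hook on the press's plywood deck has its cleat freshly glued on: slide it flat along the deck, without lifting or tipping it, cleat end first under the hand press until it rests against both the end stop and the side stop. Then pull the press's ball-ended lever down until it is level and hold it there, so that the foot keeps pressing on the cleat for at least three seconds while the glue grabs. Finish with the lever still held level by the gripper, and leave the other things on the bench and deck where they are.

Things in the scene. Friction and masses are not known exactly. Their poses are not given: they have to be found in the camera images.
- press: Fixed dark cast-iron rack-and-pinion hand press, about 235 mm long, 112 mm wide, 295 mm high to the top of its ram. Origin on the bench top under the ram's axis; x points into the press, towards its column, y to the left as one faces the press, z up. A flat plywood deck flush with its anvil, top 40 mm above the bench, spans x -320 to +60 mm and y -140 to +140 mm.
- press_seat (a point): Point on the deck straight under the ram and foot, 40 mm above the bench; axes as press. When the bench hook touches both stops, lined up with x, the middle of its cleat lies over this point.
- end_stop (a point): Middle of the end stop's face, on the deck, 20 mm in +x from press_seat; axes as press. The stop is a fixed wooden strip 14 mm high, 92 mm long in y, behind this face.
- side_stop (a point): Middle of the side stop's face, on the deck, 30 mm in -y (right) and 19 mm in -x from press_seat; axes as press. The stop is a fixed wooden strip 14 mm high, 78 mm long in x, beyond this face; its front end runs on 20 mm farther in -x as a lead-in, splayed 10 mm away to the right.
- press_head (a point): Middle of the lower front edge of the press's overhanging head, 130 mm above the bench, 26 mm in -x from press_seat (bolt heads stand 6 mm farther out). The head is 68 mm wide and reaches up to 215 mm and, with the ram, 295 mm above the bench; the column behind begins 65 mm in +x from press_seat.
- hook_center (a point): Centre of the bench hook's sole, half-way up. The sole is a flat pale wooden board 180 mm long (x), 60 mm wide (y), 14 mm thick, lying on the deck; a dark wooden cleat 40 mm long (x), 60 mm wide, 18 mm high is glued across the top of its +x end. The x axis points along the sole towards the cleat end, z is up. About 150 g. It starts with its cleat end towards the press.
- hook_cleat (a point): Centre of the top face of that cleat: 70 mm along x from the sole's centre and 32 mm above the deck when lying flat.
- press_foot: Round rubber-faced foot, 42 mm across and 12 mm high, on a spring (10 N per mm) under the press's ram. Its origin is not at the foot: it lies on the ram's axis, 80.6 mm below the foot's lower face. With the lever up the lower face is 40.6 mm above the deck, 8.6 mm over the cleat's top.
- press_lever (a joint): Angle of the press's lever, in rad. 0 = at rest, 45 degrees above level with the ball raised towards the front; it grows as the ball is pulled forward and down; 0.785 = level; stop at 1.05. A return spring lifts it when let go. It drives the ram down 16 mm per rad: the foot meets the cleat at about 0.54 and presses with about 40 N when the lever is level; the ball needs then about 6 to 9 N downward.
- lever_ball (a point): Centre of the black ball grip, 34 mm across, at the end of the lever. The lever is a steel bar 12 mm thick that runs from the ball straight to the pivot, 210 mm away; it swings in an upright plane 90 mm to the right (y = -90 mm) of press_seat, as one faces the press. At rest the ball is about 323 mm above the bench, when level 175 mm.
- lever_pivot (a point): Fixed point on the lever's horizontal turning axis, in the plane in which the lever swings, 175 mm above the bench; axes as press_seat, the lever turns about y. When level the ball is 210 mm from here in the -x direction of these axes; at rest 148.5 mm in -x and 148.5 mm up.
- spare_cleat: Bystander: loose dark wooden block 60 x 40 x 18 mm lying on the deck to the left of the press; origin at the centre of its underside.
- glue: Bystander: white glue bottle, 60 mm across, 150 mm high, standing on the bench; origin at the centre of its underside.
- chisel: Bystander: chisel with wooden handle, 270 mm long, lying on the bench; origin at its ferrule, on the bench.
- square: Bystander: try square with a 110 mm dark wooden stock and a 160 mm steel blade lying on the bench; origin under the middle of its stock.
Things that resemble listed ones, but are neither listed nor needed, are in the scene too. Leave any red look-alike of the part that bears hook_center alone.

How it is judged (in metres and radians):
On the way, in this order (a step that is already met when the one before it is completed fails the run):
1. the bench hook lies home against both stops, the lever still up (x of hook_cleat in the frame of press_seat between -0.006 and 0.006 m and y of hook_cleat in the frame of press_seat between -0.006 and 0.006 m and angle between the x axis of hook_center and the x axis of press_seat, either way round below 0.06 rad and value of joint press_lever below 0.15 rad), for 0.2 s.
2. the lever is held level with the foot pressing on the cleat for two seconds (value of joint press_lever between 0.665 and 0.905 rad and contact force between press_foot and hook above 15 N), for 2 s.
At the end, for the whole second after the job is handed in: The gripper's fingers still hold the lever within 7 degrees (0.12 rad) of level, the foot presses on the bench hook with more than 15 N, the bench hook lies still and untouched by the robot, its cleat within 6 mm of touching both stops and its length within 0.06 rad of the press's x axis (all of step 2 and x of hook_cleat in the frame of press_seat between -0.006 and 0.006 m and y of hook_cleat in the frame of press_seat between -0.006 and 0.006 m and angle between the x axis of hook_center and the x axis of press_seat, either way round below 0.06 rad and contact force between the fingers and press_lever above 1 N and contact force between the arm and hook below 0.5 N and linear speed of hook below 0.02 m/s); the arm keeps its last pose, push and grip.
It fails at once if the bench hook is lifted off the deck (height (world z) of hook_center above 0.062 m).
It fails at once if the bench hook is tipped or falls off the deck (angle between hook_center's own z axis and vertical above 0.15 rad or height (world z) of hook_center below 0.035 m).
It fails at once if another thing on the bench or deck is moved (distance of spare_cleat from where it was at the start of the episode above 0.02 m or distance of any of glue, chisel, square from where it was at the start of the episode above 0.03 m).
It also fails if it takes over 59 s, if anything falls off the work surface, if the arm or the gripper's body presses on something with over 40 N, if the wrist force passes 120 N, or if a joint passes its speed limit or range.

ROBOT

A 6-joint arm with a two-finger parallel gripper is mounted at the origin on the work surface. World frame = base frame: x ahead of the robot, y to its left, z up, the work surface at z = 0. Lengths are in m, angles in degrees, forces in N, time in s.
With the tool pointing down it reaches from about 0.375 to 0.925 m from the base axis. Payload 5.7 kg.
Tool frame: the origin (TCP) lies at the very end of the fingers, on their centre line; the grasp point (between the pads) lies 19 mm behind it; z points along the fingers, x is the direction in which the jaws open and shut, and the axes are right-handed (so a half turn about z gives the same grasp; the last joint's range is limited). The gripper opens to 85 mm and grips with 20 to 120 N. Pads are 22 mm wide; open, the fingers measure 114 mm over their backs; the gripper's body (76 mm by 85 mm) begins 54 mm behind the grasp point. The pads swing forward as they close: fully open they stand 13 mm farther back than shut.
Start: joints at [63.593, 20.558, 86.54, -0, 72.909, -6.595], TCP at [0.203, 0.564, 0.231] pointing down, gripper open.
Joint ranges: [-170.27, 170.27], [-57.76, 135], [12.27, 136.19], [-55.21, 235.2], [11.17, 155.16], [-170.74, 170.74]. Speed limits (degrees/s): [136.94, 136.94, 180, 180, 180, 180].

INTERFACE

Orientations are given as [roll, pitch, yaw] about the fixed x, y, z axes, in that order (R = Rz(yaw) Ry(pitch) Rx(roll)).
In Python, from workcell import manip gives the robot as it stands.
- The arm moves only by the tool move_arm, never from a script. Its argument "deltas" is a list of rows, each an object with "delta_pos": the shift along the tool's x, y, z in mm, a list of three; "yaw": the turn about the tool's z in degrees. In form: [{"delta_pos": [x, y, z], "yaw": yaw}, ...]. A call has 1 to 20 rows; each row shifts and turns the pose as measured when the row begins, along the tool's axes as they then stand; what a row does not reach is not made up. A row lasts 1/10 s, in which the tool goes at most 50 mm and 8.59 degrees, less where a joint would pass 70% of its speed; a pose out of reach is approached as far as the arm can. A call with a gripper value outside its range is refused whole. "jaw" is the closure, from 0 (fully open) to 1 (shut), set as the call begins (left out, the last holds). The fingers move at their own pace and stop on an object; the grip force is fixed at half the most. Time passes only in rows, so rows that do not move let the fingers close. It gives the time, the measured TCP pose, the force and the opening at its end, in the units of the state.
- manip.get_obs(): the state, without advancing time (a new reading comes with each control period).
- manip.snapshot(name): name is "side" or "top"; returns a dict with "color" (480x640x3 uint8, red, green, blue), "fx", "fy", "cx", "cy" (pixels), "position" and "attitude" of the camera in the world. Camera axes: x right, y up, looking along -z (the intrinsics and any distortion apply to the point x, -y, -z); pixel columns grow to the right and rows downward; lengths in m; the calibration is good to about 2 mm. A picture is of the moment at which its call begins. There is no depth.
- manip.job_done(): hands the job in, once; it reports no verdict.
The state is a dict: "time": time; "joint_positions": joint angles; "qvel": joint speeds; "joint_efforts": joint torques, N m; "eef_pos": TCP position; "tcp_rot": TCP orientation; "contact_force": force on the tool from outside, world axes, zero at the start; "moment": the same for the moment, N m; "gripper_width": finger opening in m.
Only numpy, scipy, OpenCV 4.12 (cv2) and the standard library are available. Lean on these libraries where they do the work, as an engineer would, in place of code of your own. Each camera call takes 0.05 s, during which the arm holds its last target.

## Working session

There is one attempt and no reset: what is moved stays moved. The work goes in short steps, Python scripts to look and compute and a tool call to move; the robot and the scene stay as the last step left them, time stands still between calls to the robot, and variables do not carry over. Pictures are saved under pics/ and viewed, and the job is handed in when it is done.

Besides the shell and the picture viewer there is one more tool, called as name(argument=value, ...), one argument or row to a line, values as JSON. move_arm: Moves the arm, as the interface text tells. Its arguments: {"type":"object","properties":{"deltas":{"type":"array"},"jaw":{"type":"number"}},"required":["deltas"]}

```bash
mkdir -p pics; ls; python3 - <<'E'
from workcell import manip
import cv2,json,numpy as np
print(manip.get_obs())
for n in ("side","top"):
    s=manip.snapshot(n)
    cv2.imwrite(f"pics/{n}0.png",s["color"][:,:,::-1])
    print({k:v for k,v in s.items() if k!="color"})
    np.savez(f"{n}0.npz",**{k:np.array(v) for k,v in s.items()})
E
```

```text
pics
{'time': 0.0, 'joint_positions': array([ 6.35924818e+01,  2.05997789e+01,  8.65994306e+01,  2.88089373e-04,
        7.29070554e+01, -6.59510888e+00]), 'qvel': array([ 0.0771233 ,  0.04684963, -0.06765651,  0.04117735,  0.0779888 ,
        0.03841467]), 'joint_efforts': array([-2.01024581e-03, -5.27617085e+01, -2.78605485e+01, -6.16562647e-04,
        1.34279966e-02,  2.61444524e-05]), 'eef_pos': array([0.20307162, 0.56387195, 0.23043147]), 'tcp_rot': array([-1.79987522e+02,  1.05530138e-01,  7.01875173e+01]), 'contact_force': array([ 0.50954524, -0.24027744,  0.64042316]), 'moment': array([-0.02182971,  0.00388909, -0.0183224 ]), 'gripper_width': 0.08587588375405389}
{'fx': 548.1056620803014, 'fy': 548.1056620803014, 'cx': 322.6286681156966, 'cy': 247.42768282889602, 'position': array([1.13960262, 1.13031466, 1.07746264]), 'attitude': array([ 55.06535442,   1.14962212, 150.33252337])}
{'fx': 510.13000228004535, 'fy': 510.13000228004535, 'cx': 317.2517576387925, 'cy': 247.2541681105675, 'position': array([0.32705312, 0.01537391, 1.38653765]), 'attitude': array([  8.0565229 ,   0.13804343, -91.34303727])}
```

View pics/side0.png

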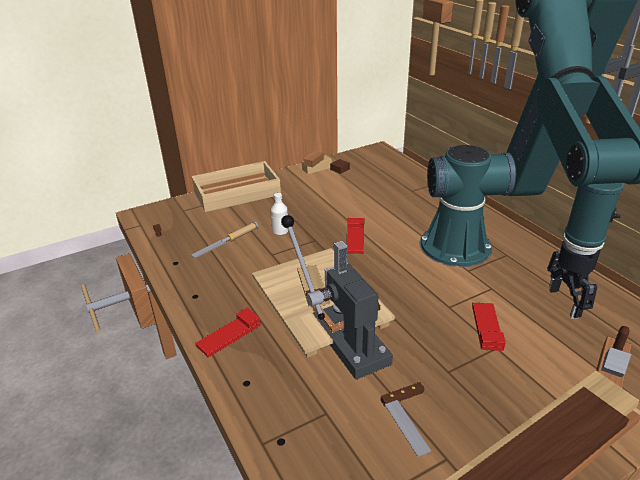

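View pics/top0.png

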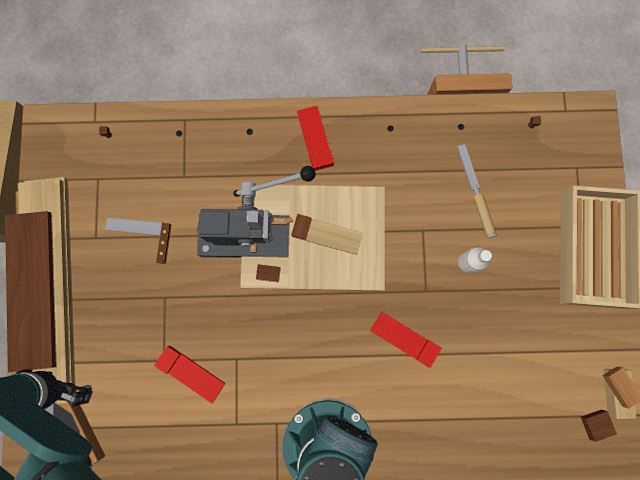

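The side view shows the press at about (350,320) with its lever ball at (288,221). The top view shows the press facing image-right, the hook at about (330,234) with its cleat to the left, the spare cleat at (268,272) and the ball at (308,173). I'll zoom in next.

```bash
cat > h.py <<'E'
import numpy as np
from scipy.spatial.transform import Rotation as R
def cam(f):
    d=np.load(f); return d
def proj(d,P):
    P=np.atleast_2d(P); r=R.from_euler('xyz',d['attitude'],degrees=True)
    q=r.inv().apply(P-d['position']); 
    return np.c_[d['cx']+d['fx']*q[:,0]/-q[:,2], d['cy']-d['fy']*q[:,1]/-q[:,2]]
def ray(d,uv,z):
    uv=np.atleast_2d(uv).astype(float); r=R.from_euler('xyz',d['attitude'],degrees=True)
    v=r.apply(np.c_[(uv[:,0]-d['cx'])/d['fx'],-(uv[:,1]-d['cy'])/d['fy'],-np.ones(len(uv))])
    return d['position']+v*((z-d['position'][2])/v[:,2])[:,None]
E
python3 - <<'E'
import cv2
t=cv2.imread('pics/top0.png');cv2.imwrite('pics/top0z.png',cv2.resize(t[150:310,190:400],None,fx=3.75,fy=3.75,interpolation=cv2.INTER_CUBIC))
t=cv2.imread('pics/side0.png');cv2.imwrite('pics/side0z.png',cv2.resize(t[200:390,240:420],None,fx=3.1,fy=3.1,interpolation=cv2.INTER_CUBIC))
E
```

```text
(no output)
```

View pics/top0z.png

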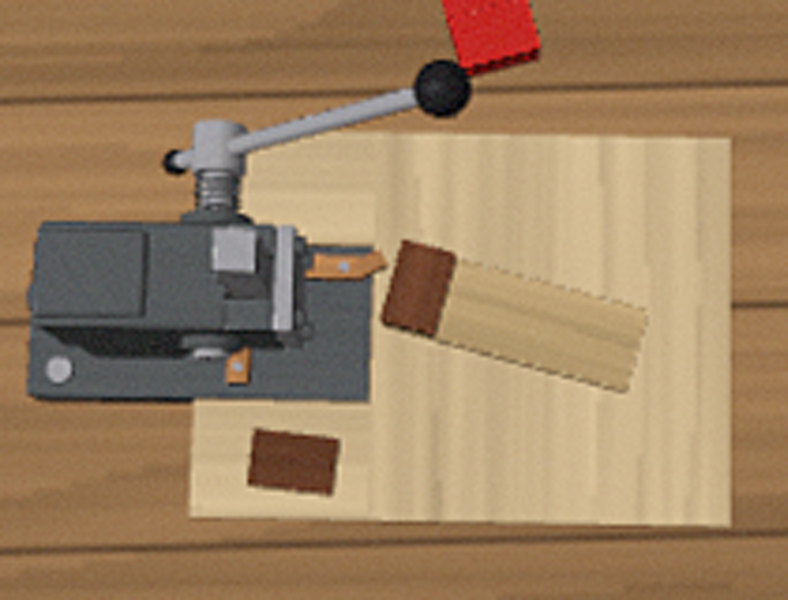

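View pics/side0z.png

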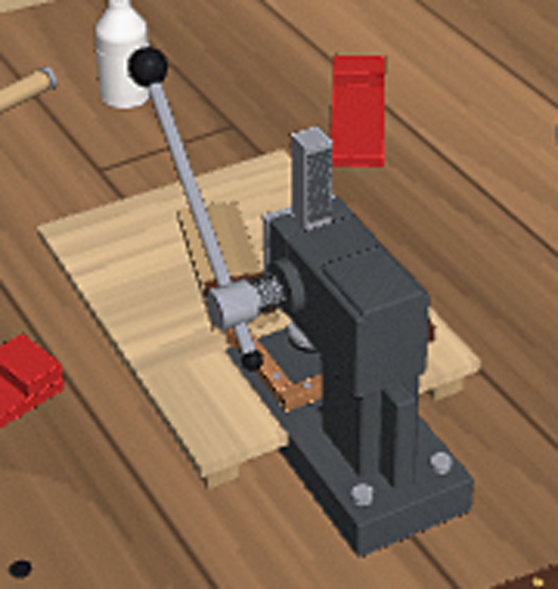

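The top zoom shows the deck corners at (731,138), (730,526) and (190,517). The hook corners are (403,239), (383,322), (630,391) and (648,311). The stops are the orange strips beside the head.

```bash
python3 - <<'E'
from h import *
from scipy.optimize import least_squares
t=cam('top0.npz'); s=cam('side0.npz')
f=lambda p:(np.array(p)+.5)/3.75-.5+np.array([190,150])
fs=lambda p:(np.array(p)+.5)/3.1-.5+np.array([240,200])
C=ray(t,f([(731,138),(730,526),(190,517)]),.04); print('deck',C)
print(np.linalg.norm(np.diff(C,axis=0),axis=1))
L=np.array([[-.32,-.14],[-.32,.14],[.06,.14]])
def T(p,l): c,s_=np.cos(p[2]),np.sin(p[2]); return p[:2]+np.array(l)@np.array([[c,s_],[-s_,c]])
r=least_squares(lambda p:(T(p,L)-C[:,:2]).ravel(),[.5,.1,1.57]);p=r.x
print('press',p[:2],np.degrees(p[2]),'res mm',r.fun*1e3)
np.save('press.npy',p)
for n,l,z in [('ballrest',(None),.323)]:
    pass
# lever: pivot x unknown; ball by triangulation
bt=f((441,88)); bs=fs((148,67))
g=least_squares(lambda P:np.r_[(proj(t,P)-bt).ravel(),(proj(s,P)-bs).ravel()],[.6,.1,.32]); print('ball',g.x,'pix res',g.fun)
c,s_=np.cos(p[2]),np.sin(p[2])
inv=lambda w:(np.array([[c,s_],[-s_,c]])@(np.array(w)[:2]-p[:2]))
print('ball in press',inv(g.x))
# hook: sole far corners z=.054, cleat corners z=.072
k=ray(t,f([(403,239),(457,255),(436,338),(383,322)]),.072)
e=ray(t,f([(648,311),(630,391)]),.054)
cl=k.mean(0);print('cleat',cl,'press fr',inv(cl),'sizes',np.linalg.norm(k-np.roll(k,1,0),axis=1))
ee=e.mean(0);d=cl-ee;print('end',ee,inv(ee),'len(160)',np.hypot(*d[:2]),'yaw',np.degrees(np.arctan2(d[1],d[0])),np.linalg.norm(e[0]-e[1]))
sp=ray(t,f([(257,429),(340,438),(332,495),(248,486)]),.058);print('spare',[inv(x) for x in sp])
print('stops', [inv(x) for x in ray(t,f([(386,262),(372,250),(372,272),(238,383)]),.054)])
# check proj press head etc in side
for n,l,z in [('deckc',(-.32,-.14),.04),('deckc2',(.06,-.14),.04),('deckc3',(-.32,.14),.04)]:
    w=np.r_[T(p,l),z];print(n,(proj(s,w)-[240,200])*3.1)
E
```

```text
deck [[ 0.67980697 -0.17217868  0.04      ]
 [ 0.40006263 -0.15974052  0.04      ]
 [ 0.41532753  0.21956087  0.04      ]]
[0.28002072 0.37960844]
press [0.5530356  0.15378112] 87.62551000983949 res mm [-0.14943953  0.43424444 -0.16467984 -0.40328618  0.31411936 -0.03095825]
ball [0.63829745 0.0326813  0.32286886] pix res [-0.23036846  0.38426244 -0.52972062 -0.11151734]
ball in press [-0.11746337 -0.09020591]
cleat [0.56889602 0.05393373 0.072     ] press fr [-0.09910455 -0.01998356] sizes [0.06047201 0.03954479 0.06054318 0.03863168]
end [ 0.52381132 -0.09904799  0.054     ] [-0.25382281  0.01872427] len(160) 0.15948678841131544 yaw 73.5794142629356 0.05849552934654362
spare [array([0.01284546, 0.07919636]), array([-0.04529683,  0.08447926]), array([-0.04085775,  0.1243572 ]), array([0.01774092, 0.11913923])]
stops [array([-0.07407662, -0.04183713]), array([-0.06392616, -0.05032873]), array([-0.06433599, -0.03445364]), array([0.02779736, 0.04652159])]
deckc [[ 33.73581636 222.63540838]]
deckc2 [[197.12472143 463.39581099]]
deckc3 [[279.4061712 145.6388171]]
```

move_arm(
  deltas=[
    {"delta_pos": [0, 0, -40], "yaw": 0},
    {"delta_pos": [0, 0, -40], "yaw": 0},
    {"delta_pos": [-10, 0, -20], "yaw": 0},
    {"delta_pos": [-30, 25, 0], "yaw": 0},
    {"delta_pos": [-30, 25, 0], "yaw": 0},
    {"delta_pos": [-30, 30, 0], "yaw": 0},
    {"delta_pos": [-30, 30, 0], "yaw": 0},
    {"delta_pos": [-30, 30, 0], "yaw": 0},
    {"delta_pos": [-30, 30, 0], "yaw": 0},
    {"delta_pos": [-30, 30, 0], "yaw": 0},
    {"delta_pos": [-30, 30, 0], "yaw": 0},
    {"delta_pos": [-30, 30, 0], "yaw": 0},
    {"delta_pos": [-30, 30, 0], "yaw": 0},
    {"delta_pos": [-30, 30, 0], "yaw": 0},
    {"delta_pos": [-30, 30, 0], "yaw": 0},
    {"delta_pos": [-30, 30, 0], "yaw": 0},
    {"delta_pos": [-20, 30, 0], "yaw": 0},
  ],
  jaw=0,
)

```text
time: 1.8
eef_pos: [0.4497, 0.012, 0.3311]
tcp_rot: [-179.8, 0.5, 70.7]
contact_force: [1.2, 0.5, 0.3]
gripper_width: 0.0854
```

move_arm(
  deltas=[
    {"delta_pos": [0, 0, 0], "yaw": 8.5},
    {"delta_pos": [0, 0, 0], "yaw": 8.5},
    {"delta_pos": [0, 0, 0], "yaw": 8.5},
    {"delta_pos": [0, 0, 0], "yaw": 8.5},
    {"delta_pos": [0, 0, 0], "yaw": 8.5},
    {"delta_pos": [0, 0, 0], "yaw": 8.5},
    {"delta_pos": [0, 0, 0], "yaw": 8.5},
    {"delta_pos": [0, 0, 0], "yaw": 8.5},
    {"delta_pos": [0, 0, 0], "yaw": 8.5},
    {"delta_pos": [0, 0, 0], "yaw": 8.5},
    {"delta_pos": [0, 0, 0], "yaw": 0},
  ],
)

```text
time: 2.9
eef_pos: [0.4492, 0.0062, 0.3265]
tcp_rot: [179.4, 0.7, -15.6]
contact_force: [-0.8, 0.6, 0.7]
gripper_width: 0.0854
```

move_arm(
  deltas=[
    {"delta_pos": [25, 14, 20], "yaw": 0.4},
    {"delta_pos": [25, 14, 30], "yaw": 0.4},
    {"delta_pos": [25, 14, 40], "yaw": 0},
    {"delta_pos": [25, 14, 40], "yaw": 0},
    {"delta_pos": [0, 0, 40], "yaw": 0},
    {"delta_pos": [0, 0, 20], "yaw": 0},
    {"delta_pos": [0, 0, 10], "yaw": 0},
    {"delta_pos": [0, 0, 0], "yaw": 0},
    {"delta_pos": [0, 0, 0], "yaw": 0},
  ],
)

```text
time: 3.8
eef_pos: [0.5332, -0.0796, 0.1205]
tcp_rot: [179.5, 0.4, -14.4]
contact_force: [-0.2, 0.7, -0.0]
gripper_width: 0.0851
```

move_arm(
  deltas=[
    {"delta_pos": [-3, -2, 20], "yaw": 2},
    {"delta_pos": [0, 0, 15], "yaw": 0},
    {"delta_pos": [0, 0, 0], "yaw": 0},
    {"delta_pos": [0, 0, 0], "yaw": 0},
  ],
)

```text
time: 4.2
eef_pos: [0.5352, -0.0775, 0.0913]
tcp_rot: [179.5, -0.3, -16.2]
contact_force: [0.4, -0.3, 0.4]
gripper_width: 0.0852
```

```bash
cat > look.py <<'E'
import sys,cv2,numpy as np
from workcell import manip
n=sys.argv[1]; boxes={'top':(130,310,190,420),'side':(190,390,220,440)}
for c in ('top','side'):
    s=manip.snapshot(c); np.savez(f'{c}{n}.npz',**{k:np.array(v) for k,v in s.items()})
    a,b,d,e=boxes[c]; cv2.imwrite(f'pics/{c}{n}.png',cv2.resize(s['color'][a:b,d:e,::-1],None,fx=3,fy=3,interpolation=cv2.INTER_CUBIC))
o=manip.get_obs(); print(o['time'],o['eef_pos'],o['tcp_rot'],o['contact_force'],o['gripper_width'])
E
python3 look.py 1
```

```text
4.3 [ 0.53534087 -0.07762922  0.09136726] [179.46831158  -0.3487172  -16.23218569] [ 0.34611736 -0.50180755  1.37351107] 0.08552759038501474
```

View pics/side1.png

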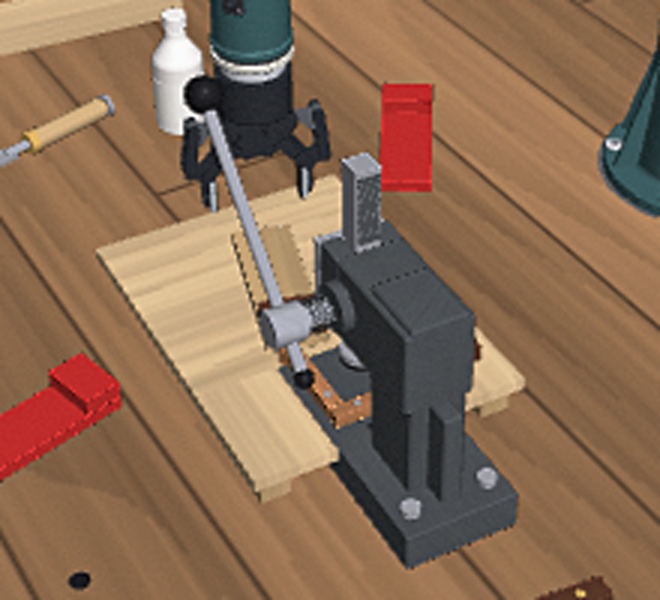

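View pics/top1.png

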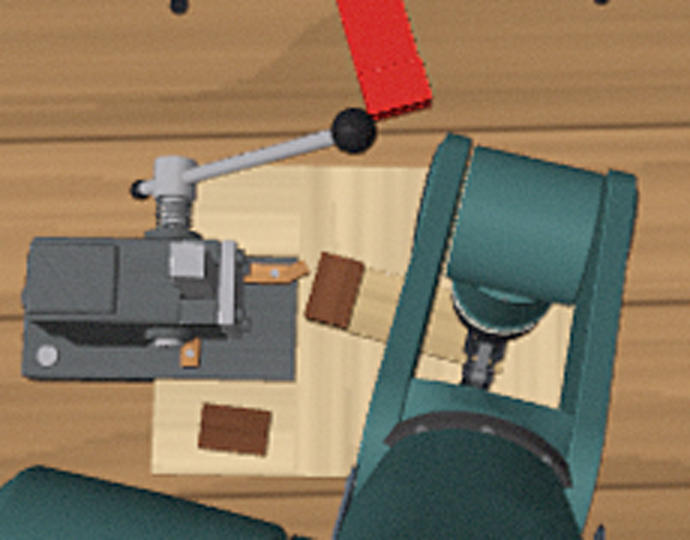

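The top view shows a wide wrist fork at (420–640, 135–560), close to the ball. The side view shows the fingers open over the tail of the hook. I need to know how high the fork is.

```bash
python3 - <<'E'
from h import *
import cv2
d=cam('side1.npz'); im=d['color'][:,:,::-1].copy()
cv2.imwrite('pics/side1f.png',im)
for z in (.091,.2,.25,.3,.35,.4,.45,.5): print(z,proj(d,[.5353,-.0776,z]))
E
```

```text
0.091 [[305.25230268 259.703506  ]]
0.2 [[303.83326776 229.7431375 ]]
0.25 [[303.1448364  215.20814847]]
0.3 [[302.43100273 200.13683517]]
0.35 [[301.69033434 184.49895505]]
0.4 [[300.92128907 168.26194819]]
0.45 [[300.12220428 151.39071103]]
0.5 [[299.29128487 133.84734308]]
```

View pics/side1f.png

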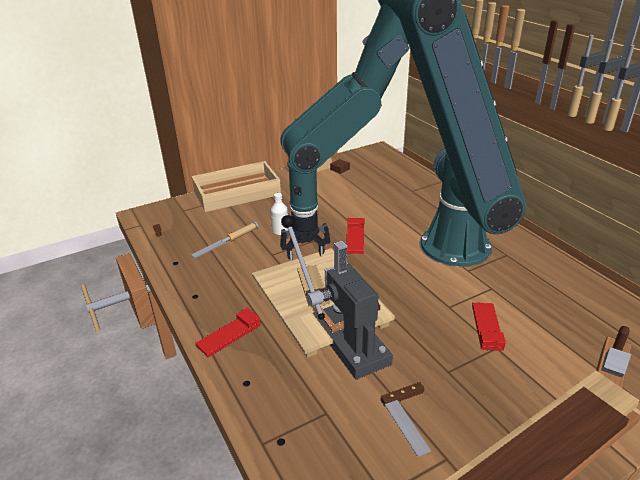

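move_arm(
  deltas=[
    {"delta_pos": [-5, 0, 0], "yaw": 0},
    {"delta_pos": [0, 0, 15], "yaw": 0},
    {"delta_pos": [0, 0, 15], "yaw": 0},
    {"delta_pos": [0, 0, 7], "yaw": 0},
    {"delta_pos": [0, 0, 0], "yaw": 0},
    {"delta_pos": [0, 0, 0], "yaw": 0},
  ],
)

```text
time: 4.9
eef_pos: [0.5325, -0.077, 0.0581]
tcp_rot: [179.5, -0.8, -16.2]
contact_force: [-0.5, -0.6, -0.5]
gripper_width: 0.0855
```

```bash
sed -i "s/boxes=.*/boxes={'top':(130,310,190,420),'side':(200,330,230,370)}/; s/fx=3,fy=3/fx=3.4,fy=3.4/" look.py; python3 look.py 2
```

```text
5.0 [ 0.53276822 -0.07702854  0.05823263] [179.47479517  -0.800328   -16.16792144] [-0.43734536  0.83472269  0.36974894] 0.08558888098843419
```

View pics/side2.png

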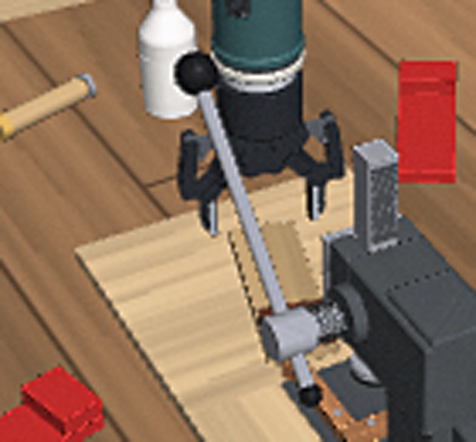

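```bash
python3 - <<'E'
from h import *
d=cam('side2.npz')
for z in (.04,.05,.0582,.065,.071): print(z,proj(d,[.5328,-.077,z]))
E
```

```text
0.04 [[306.6814747 272.812901 ]]
0.05 [[306.5627523  270.24866026]]
0.0582 [[306.4647999  268.13302308]]
0.065 [[306.3831575  266.36965958]]
0.071 [[306.31080647 264.80697677]]
```

move_arm(
  deltas=[
    {"delta_pos": [-3, 0, 0], "yaw": 0},
    {"delta_pos": [0, 0, 0], "yaw": 0},
    {"delta_pos": [0, 0, 0], "yaw": 0},
    {"delta_pos": [0, 0, 0], "yaw": 0},
    {"delta_pos": [0, 0, 6], "yaw": 0},
    {"delta_pos": [0, 0, 3], "yaw": 0},
    {"delta_pos": [0, 0, 0], "yaw": 0},
  ],
  jaw=0.18,
)

```text
time: 5.7
eef_pos: [0.5307, -0.0765, 0.0498]
tcp_rot: [179.5, -0.9, -16.2]
contact_force: [-0.4, 0.8, 0.2]
gripper_width: 0.0702
```

move_arm(
  deltas=[
    {"delta_pos": [0, 0, 4], "yaw": 0},
    {"delta_pos": [0, 0, 3], "yaw": 0},
    {"delta_pos": [0, 0, 0], "yaw": 0},
  ],
)

```text
time: 6.0
eef_pos: [0.5306, -0.0766, 0.0418]
tcp_rot: [179.5, -0.9, -16.2]
contact_force: [-0.7, 0.1, -0.8]
gripper_width: 0.0704
```

```bash
python3 look.py 3
```

```text
6.1 [ 0.53077123 -0.0765845   0.04210479] [179.47670676  -0.92509904 -16.16536668] [-1.177071   -0.34102042  0.01365544] 0.07021570982143994
```

View pics/side3.png

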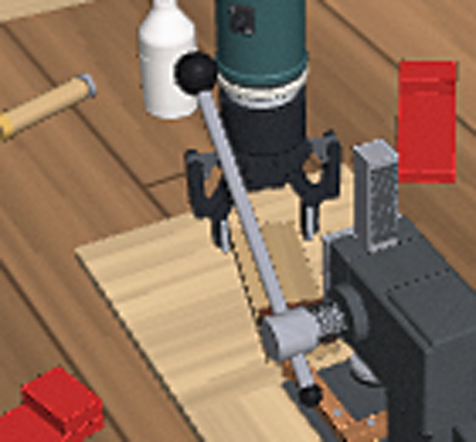

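move_arm(
  deltas=[
    {"delta_pos": [0, 0, 0], "yaw": 0},
    {"delta_pos": [0, 0, 0], "yaw": 0},
    {"delta_pos": [0, 0, 0], "yaw": 0},
    {"delta_pos": [0, 0, 0], "yaw": 0},
    {"delta_pos": [0, 0, 0], "yaw": 0},
  ],
  jaw=0.45,
)

```text
time: 6.6
eef_pos: [0.531, -0.0766, 0.043]
tcp_rot: [179.5, -1.0, -16.2]
contact_force: [0.1, -0.3, 0.5]
gripper_width: 0.0579
```

```bash
python3 look.py 4
```

```text
6.7 [ 0.53098633 -0.07661193  0.04292278] [179.4771064   -0.96258868 -16.16287814] [-0.35359689 -0.05937766 -0.50367356] 0.057696040575659316
```

View pics/side4.png

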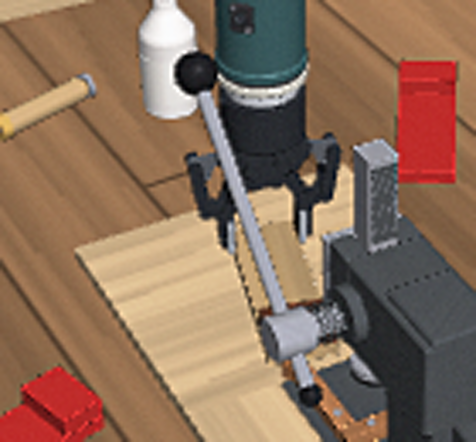

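View pics/top4.png

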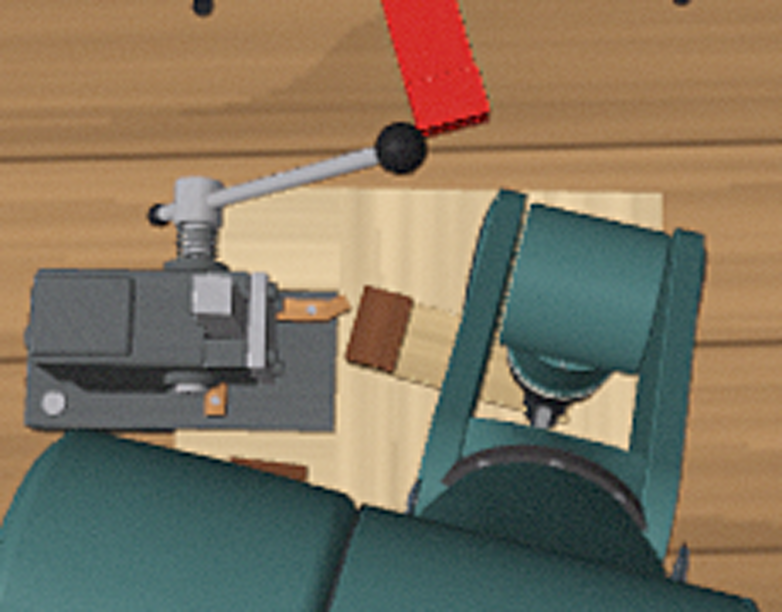

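The gripper has closed on the hook's tail with the cleat at about (380,330). I'll back off 15 mm and rotate it into line.

move_arm(
  deltas=[
    {"delta_pos": [0, 0, 0], "yaw": 0},
    {"delta_pos": [0, 0, 0], "yaw": 0},
    {"delta_pos": [0, 5, 0], "yaw": 0},
    {"delta_pos": [0, 6, 0], "yaw": 0},
    {"delta_pos": [0, 6, 0], "yaw": 0},
    {"delta_pos": [0, 0, 0], "yaw": -3},
    {"delta_pos": [0, 0, 0], "yaw": -3},
    {"delta_pos": [0, 0, 0], "yaw": -4},
    {"delta_pos": [0, 0, 0], "yaw": -3},
    {"delta_pos": [0, 0, 0], "yaw": -1},
    {"delta_pos": [0, 0, 0], "yaw": 0},
  ],
)

```text
time: 7.8
eef_pos: [0.5259, -0.0978, 0.0433]
tcp_rot: [179.2, -0.9, -1.8]
contact_force: [-0.1, 0.8, -0.9]
gripper_width: 0.0575
```

```bash
python3 look.py 5; python3 - <<'E'
import numpy as np
p=np.load('press.npy');print(p)
from workcell import manip
e=manip.get_obs()['eef_pos'][:2]-p[:2];c,s=np.cos(p[2]),np.sin(p[2]);print(c*e[0]+s*e[1],-s*e[0]+c*e[1])
E
```

```text
7.9 [ 0.52593129 -0.09776259  0.04325552] [179.204121    -0.88896573  -1.83859016] [ 0.05873571 -0.90999161  0.06487867] 0.05792787523780017
[0.5530356  0.15378112 1.52935366]
-0.25245068246908486 0.016659377762281977
```

View pics/top5.png

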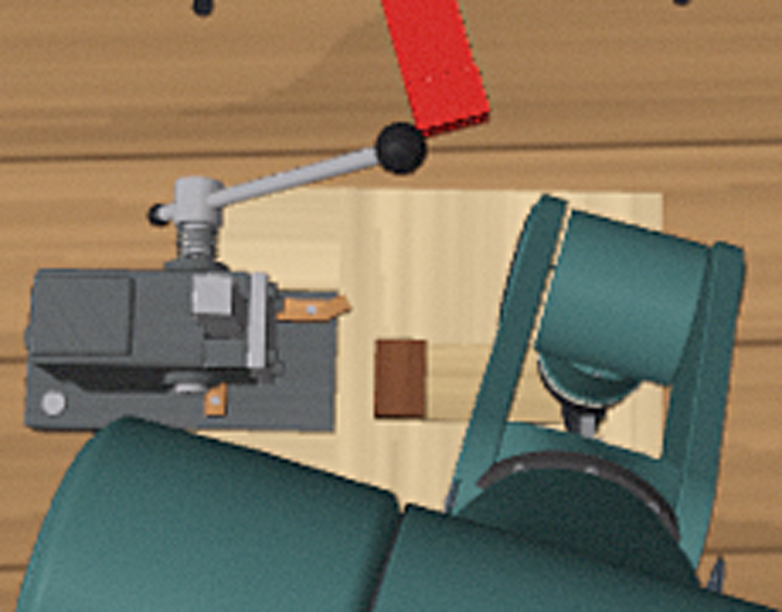

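The hook rotated with the gripper: the cleat is now at (375–427, 339–418), square to the deck.

```bash
cat > cl.py <<'E'
import sys
from h import *
n=sys.argv[1]; pts=eval(sys.argv[2]); t=cam(f'top{n}.npz'); p=np.load('press.npy')
uv=(np.array(pts)+.5)/3.4-.5+[190,130]
k=ray(t,uv,.072)[:,:2]-p[:2]; c,s=np.cos(p[2]),np.sin(p[2]); print((k@np.array([[c,-s],[s,c]])*1e3).round(1), )
E
python3 cl.py 5 "[(375,340),(427,339),(427,418),(375,418)]"
```

```text
[[ -95.   -11.6]
 [-135.   -13.1]
 [-136.1   48.2]
 [ -96.4   48.9]]
```

move_arm(
  deltas=[
    {"delta_pos": [6, 0, 0], "yaw": 0.5},
    {"delta_pos": [6, 0, 0], "yaw": 0},
    {"delta_pos": [0, -8, 0], "yaw": 0},
    {"delta_pos": [0, -10, 0], "yaw": 0},
    {"delta_pos": [0, -10, 0], "yaw": 0},
    {"delta_pos": [0, -10, 0], "yaw": 0},
    {"delta_pos": [0, -10, 0], "yaw": 0},
    {"delta_pos": [0, -10, 0], "yaw": 0},
    {"delta_pos": [0, -10, 0], "yaw": 0},
    {"delta_pos": [0, -8, 0], "yaw": 0},
    {"delta_pos": [0, 0, 0], "yaw": 0},
  ],
)

```text
time: 9.0
eef_pos: [0.5429, -0.0146, 0.0428]
tcp_rot: [179.2, -1.0, -2.4]
contact_force: [0.4, 0.4, 1.0]
gripper_width: 0.0579
```

```bash
cat >> look.py <<'E'
p=np.load('press.npy'); e=o['eef_pos'][:2]-p[:2];c,s=np.cos(p[2]),np.sin(p[2]);print('press fr',c*e[0]+s*e[1],-s*e[0]+c*e[1])
E
python3 look.py 6
```

```text
9.1 [ 0.54285323 -0.01531787  0.04274845] [179.19693997  -0.95001919  -2.42171703] [-0.1978536   0.60053723  1.28413422] 0.05780722690117182
press fr -0.1693756596956901 0.0031677201409267396
```

View pics/top6.png

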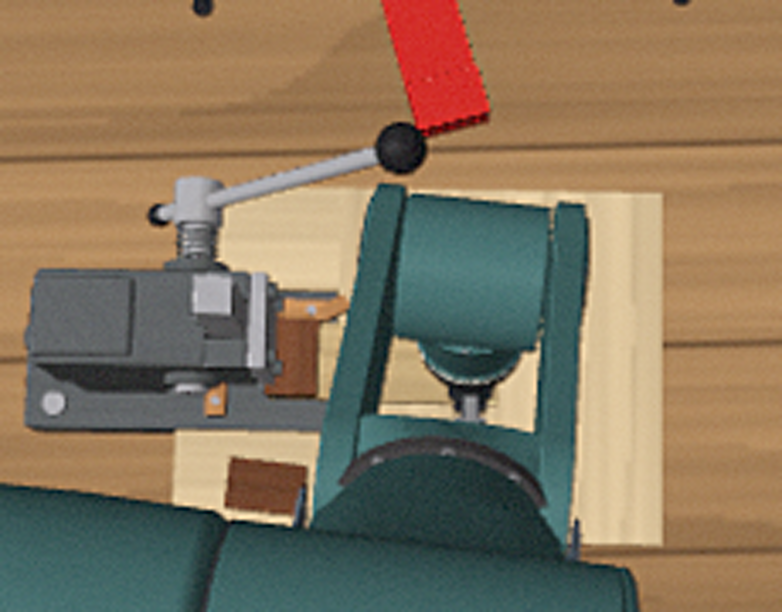

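View pics/side6.png

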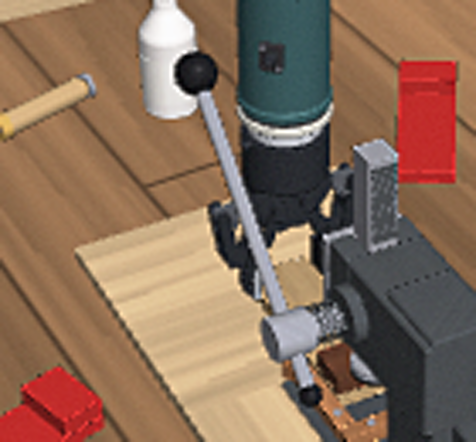

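move_arm(
  deltas=[
    {"delta_pos": [0, -7, 0], "yaw": 0},
    {"delta_pos": [0, -7, 0], "yaw": 0},
    {"delta_pos": [0, -7, 0], "yaw": 0},
    {"delta_pos": [0, -5, 0], "yaw": 0},
    {"delta_pos": [0, -2, 0], "yaw": 0},
    {"delta_pos": [0, 0, 0], "yaw": 0},
  ],
)

```text
time: 9.7
eef_pos: [0.5448, 0.0132, 0.0428]
tcp_rot: [179.1, -1.0, -2.5]
contact_force: [0.3, -2.0, 1.7]
gripper_width: 0.058
```

```bash
python3 look.py 7
```

```text
9.8 [0.54471471 0.01314033 0.04272382] [179.1264525   -1.00205697  -2.48342247] [-0.51474154  0.14241228  2.42263237] 0.057959752851471924
press fr -0.14086477637557893 0.0024868850322378074
```

View pics/top7.png

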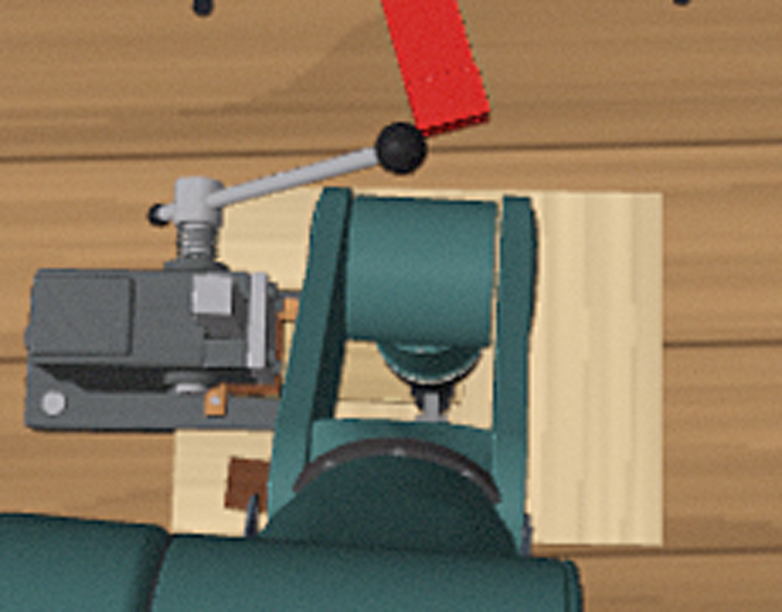

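View pics/side7.png

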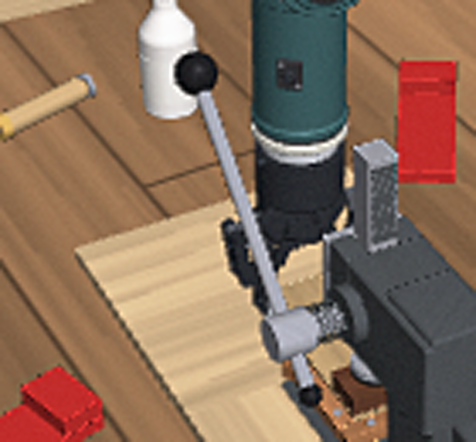

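move_arm(
  deltas=[
    {"delta_pos": [0, -2, 0], "yaw": 0},
    {"delta_pos": [0, -2, 0], "yaw": 0},
    {"delta_pos": [0, -1, 0], "yaw": 0},
  ],
)

```text
time: 10.1
eef_pos: [0.545, 0.0169, 0.0427]
tcp_rot: [179.0, -1.0, -2.5]
contact_force: [-0.4, -8.0, 2.9]
gripper_width: 0.0578
```

move_arm(
  deltas=[
    {"delta_pos": [0, -1, 0], "yaw": 0},
    {"delta_pos": [1.5, 0, 0], "yaw": 0},
    {"delta_pos": [1.5, 0, 0], "yaw": 0},
  ],
)

```text
time: 10.4
eef_pos: [0.5453, 0.0168, 0.0427]
tcp_rot: [178.9, -0.7, -2.4]
contact_force: [-4.7, -1.0, 8.8]
gripper_width: 0.0576
```

move_arm(
  deltas=[
    {"delta_pos": [1.5, 0, 0], "yaw": 0},
    {"delta_pos": [1, 0, 0], "yaw": 0},
  ],
)

```text
time: 10.6
eef_pos: [0.5452, 0.0168, 0.0428]
tcp_rot: [178.9, -0.5, -2.4]
contact_force: [-2.9, -2.7, 4.5]
gripper_width: 0.0577
```

```bash
python3 look.py 8
```

```text
10.7 [0.54527251 0.01681492 0.04283072] [178.91307871  -0.45470456  -2.42033646] [-3.73425429 -2.35961085  6.30369492] 0.05790358280788805
press fr -0.137170230930154 0.0020818016629739512
```

View pics/side8.png

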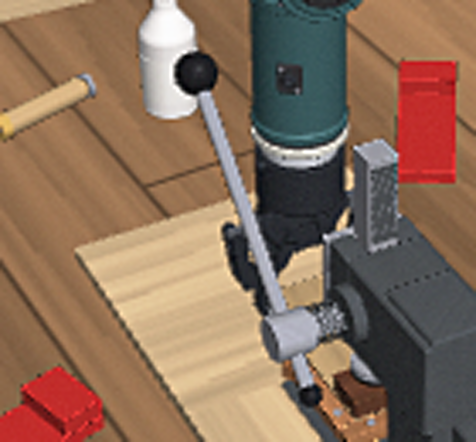

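```bash
python3 - <<'E'
from h import *
import cv2
p=np.load('press.npy')
def W(x,y,z):
    c,s=np.cos(p[2]),np.sin(p[2]); return [p[0]+c*x-s*y,p[1]+s*x+c*y,z]
d=cam('side8.npz');im=d['color'][290:340,310:365,::-1]
a=cv2.resize(im,None,fx=10,fy=10,interpolation=cv2.INTER_CUBIC)
def draw(a,pts,col,o,f):
    q=((proj(d,np.array(pts))-o+.5)*f).astype(int); cv2.polylines(a,[q.reshape(-1,1,2)],True,col,1)
draw(a,[W(-.02,-.03,.072),W(.02,-.03,.072),W(.02,.03,.072),W(-.02,.03,.072)],(0,255,0),[310,290],10)
draw(a,[W(-.058,-.03,.054),W(.02,-.03,.054),W(.02,.046,.054),W(.02,-.03,.054)],(255,255,0),[310,290],10)
cv2.imwrite('pics/s8z.png',a)
d=cam('top8.npz');im=d['color'][210:265,240:320,::-1]
a=cv2.resize(im,None,fx=9,fy=9,interpolation=cv2.INTER_CUBIC)
draw(a,[W(-.02,-.03,.072),W(.02,-.03,.072),W(.02,.03,.072),W(-.02,.03,.072)],(0,255,0),[240,210],9)
draw(a,[W(-.16,-.03,.054),W(.02,-.03,.054),W(.02,.03,.054),W(-.16,.03,.054)],(255,0,255),[240,210],9)
cv2.imwrite('pics/t8z.png',a)
E
```

```text
(no output)
```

View pics/s8z.png

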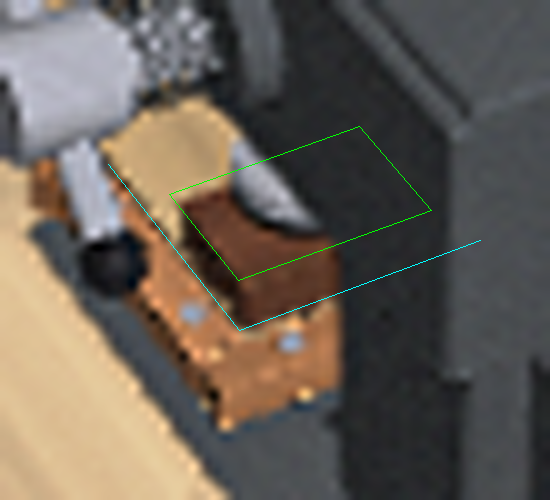

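View pics/t8z.png

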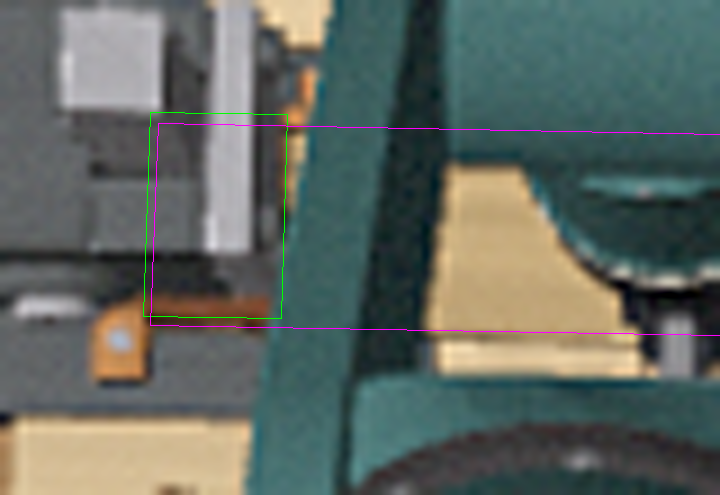

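In the side zoom the cleat's corner at (238,293) sits in the corner of the two stops. The top view matches the predicted home outline within about 1 mm. I'll release and lift.

move_arm(
  deltas=[
    {"delta_pos": [0, 0, 0], "yaw": 0},
    {"delta_pos": [0, 0, 0], "yaw": 0},
    {"delta_pos": [0, 0, 0], "yaw": 0},
    {"delta_pos": [0, 0, 0], "yaw": 0},
  ],
  jaw=0.15,
)

```text
time: 11.1
eef_pos: [0.5447, 0.0178, 0.0421]
tcp_rot: [179.0, -0.4, -2.5]
contact_force: [-0.3, -0.4, -0.3]
gripper_width: 0.0726
```

move_arm(
  deltas=[
    {"delta_pos": [0, 0, -3], "yaw": 0},
    {"delta_pos": [0, 0, -10], "yaw": 0},
    {"delta_pos": [0, 5, -20], "yaw": 0},
    {"delta_pos": [0, 20, -30], "yaw": 0},
    {"delta_pos": [0, 20, -30], "yaw": 0},
    {"delta_pos": [0, 20, -30], "yaw": 0},
    {"delta_pos": [0, 30, -30], "yaw": 0},
    {"delta_pos": [0, 30, -30], "yaw": 0},
    {"delta_pos": [0, 30, -30], "yaw": 0},
    {"delta_pos": [0, 0, -30], "yaw": 0},
    {"delta_pos": [0, 0, -40], "yaw": 0},
    {"delta_pos": [0, 0, -40], "yaw": 0},
    {"delta_pos": [0, 0, -30], "yaw": 0},
    {"delta_pos": [0, 0, 0], "yaw": 0},
    {"delta_pos": [0, 0, 0], "yaw": 0},
  ],
)

```text
time: 12.6
eef_pos: [0.532, -0.136, 0.423]
tcp_rot: [178.8, -0.8, -2.5]
contact_force: [0.3, -0.8, -0.5]
gripper_width: 0.0726
```

```bash
python3 look.py 9
```

```text
12.7 [ 0.5319518  -0.13593196  0.42211674] [178.80979034  -0.69070271  -2.49913775] [-0.24322718 -0.3355844  -0.37557125] 0.07244366896353296
press fr -0.29033784687315795 0.009062651880784013
```

View pics/top9.png

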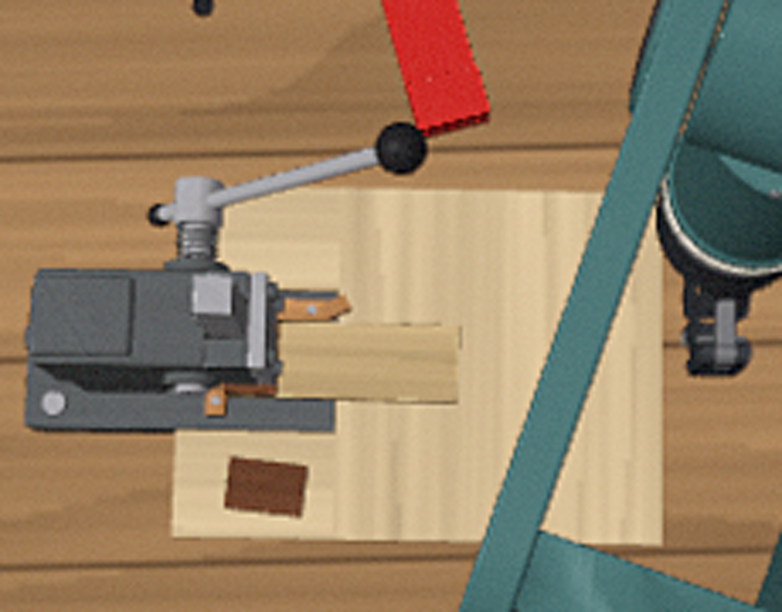

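View pics/side9.png

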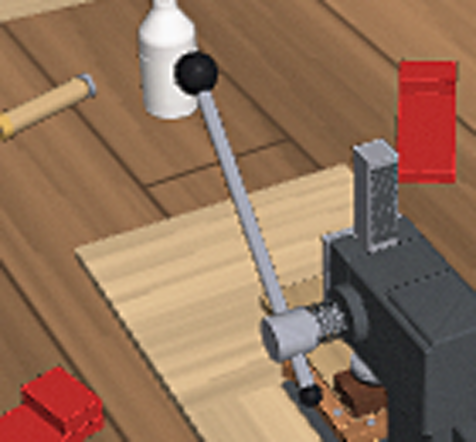

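```bash
sed 's/,.072)/,.054)/' cl.py > sl.py; python3 sl.py 9 "[(461,325),(457,403),(340,323),(340,401),(290,400)]"
python3 - <<'E'
from h import *
import cv2
p=np.load('press.npy')
def W(x,y,z):
    c,s=np.cos(p[2]),np.sin(p[2]); return [p[0]+c*x-s*y,p[1]+s*x+c*y,z]
d=cam('top9.npz');im=d['color'][205:260,240:335,::-1]
a=cv2.resize(im,None,fx=8,fy=8,interpolation=cv2.INTER_CUBIC)
q=((proj(d,np.array([W(-.16,-.03,.054),W(.02,-.03,.054),W(.02,.03,.054),W(-.16,.03,.054)]))-[240,205]+.5)*8).astype(int)
cv2.polylines(a,[q.reshape(-1,1,2)],True,(255,0,255),1)
cv2.imwrite('pics/t9z.png',a)
E
```

```text
[[-161.2  -27.9]
 [-159.    33.7]
 [ -66.7  -27.8]
 [ -68.2   33.7]
 [ -29.4   33.6]]
```

View pics/t9z.png

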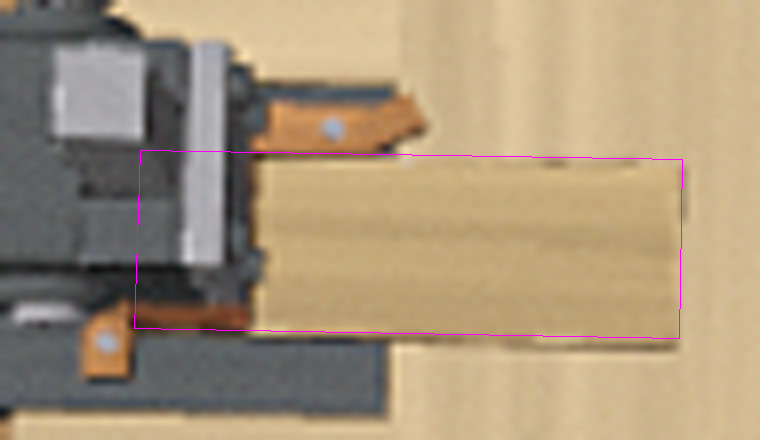

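The hook lies on the predicted home outline (sole end at (680,160)–(678,345) in the zoom). Next I'll move over the ball.

move_arm(
  deltas=[
    {"delta_pos": [20, -35, 0], "yaw": 0},
    {"delta_pos": [20, -35, 0], "yaw": 0},
    {"delta_pos": [20, -35, 0], "yaw": 0},
    {"delta_pos": [20, -35, 0], "yaw": 0},
    {"delta_pos": [19, -33, 0], "yaw": 0},
    {"delta_pos": [0, 0, 0], "yaw": 0},
    {"delta_pos": [0, 0, 0], "yaw": 0},
  ],
  jaw=0.1,
)

```text
time: 13.4
eef_pos: [0.637, 0.0383, 0.4061]
tcp_rot: [178.8, 0.5, -2.7]
contact_force: [-0.1, 0.4, -0.5]
gripper_width: 0.0768
```

move_arm(
  deltas=[
    {"delta_pos": [1, 3, 20], "yaw": 0},
    {"delta_pos": [0, 0, 25], "yaw": 0},
    {"delta_pos": [0, 0, 25], "yaw": 0},
    {"delta_pos": [0, 0, 20], "yaw": 0},
    {"delta_pos": [0, 0, 5], "yaw": 0},
    {"delta_pos": [0, 0, 0], "yaw": 0},
  ],
)

```text
time: 14.0
eef_pos: [0.6313, 0.0272, 0.3048]
tcp_rot: [178.7, 1.0, -3.0]
contact_force: [-0.3, -0.5, -0.4]
gripper_width: 0.0768
```

```bash
sed -i "s/'side':(200,330,230,370)/'side':(170,340,230,400)/" look.py; python3 look.py 10
```

```text
14.1 [0.63217258 0.02747564 0.30610315] [178.69056189   0.86779231  -2.93693565] [0.29491016 0.29280216 0.29322802] 0.07703305279955555
press fr -0.12291832396461394 -0.08430196760714684
```

View pics/side10.png

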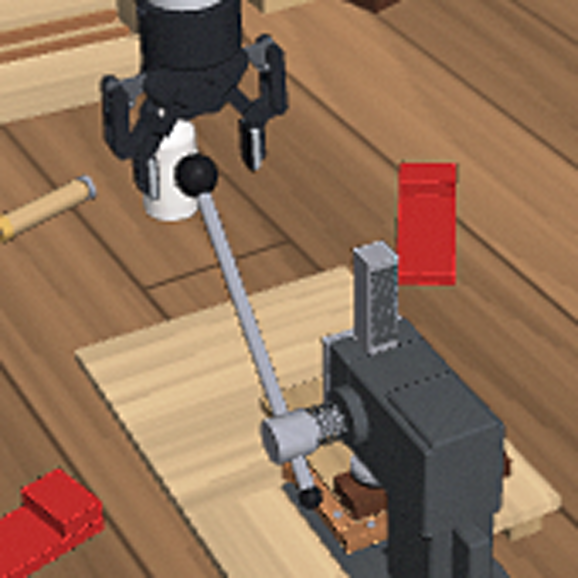

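Side view: ball at (195,175) between the fingers, about 6 mm off centre. I'll correct that and close.

move_arm(
  deltas=[
    {"delta_pos": [6, -5, 3], "yaw": 0},
    {"delta_pos": [0, 0, 2], "yaw": 0},
    {"delta_pos": [0, 0, 0], "yaw": 0},
    {"delta_pos": [0, 0, 0], "yaw": 0},
  ],
)

```text
time: 14.5
eef_pos: [0.6411, 0.0323, 0.3043]
tcp_rot: [178.7, 0.5, -2.9]
contact_force: [-0.1, -0.8, -0.2]
gripper_width: 0.0769
```

move_arm(
  deltas=[
    {"delta_pos": [0, 0, 0], "yaw": 0},
    {"delta_pos": [0, 0, 0], "yaw": 0},
    {"delta_pos": [0, 0, 0], "yaw": 0},
    {"delta_pos": [0, 0, 0], "yaw": 0},
    {"delta_pos": [0, 0, 0], "yaw": 0},
    {"delta_pos": [0, 0, 0], "yaw": 0},
    {"delta_pos": [0, 0, 0], "yaw": 0},
    {"delta_pos": [0, 0, 0], "yaw": 0},
  ],
  jaw=0.8,
)

```text
time: 15.3
eef_pos: [0.6379, 0.0327, 0.3058]
tcp_rot: [178.7, 0.8, -2.9]
contact_force: [-2.2, 0.4, 2.4]
gripper_width: 0.031
```

```bash
python3 look.py 11
```

```text
15.4 [0.63795127 0.03267654 0.30581077] [178.67155689   0.78696248  -2.87701089] [-1.3692863   0.23275326  2.23231627] 0.031189197784768762
press fr -0.1174824747325077 -0.08986021820297656
```

View pics/side11.png

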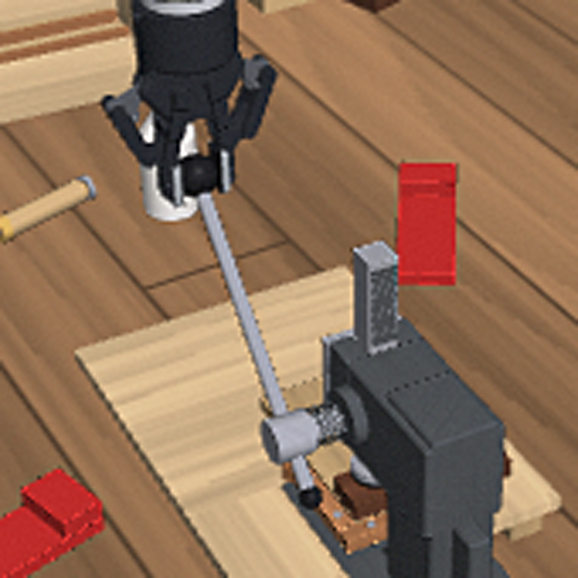

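move_arm(
  deltas=[
    {"delta_pos": [0, 7.5, 8], "yaw": 0},
    {"delta_pos": [0, 7, 8.5], "yaw": 0},
    {"delta_pos": [0, 6.5, 9], "yaw": 0},
    {"delta_pos": [0, 6, 9], "yaw": 0},
    {"delta_pos": [0, 0, 0], "yaw": 0},
  ],
)

```text
time: 15.9
eef_pos: [0.6367, 0.0017, 0.2703]
tcp_rot: [178.7, 0.6, -3.0]
contact_force: [-0.9, 1.5, 4.0]
gripper_width: 0.031
```

```bash
cat > arc.py <<'E'
import numpy as np
from workcell import manip
p=np.load('press.npy');o=manip.get_obs()
from scipy.spatial.transform import Rotation as R
r=R.from_euler('xyz',o['tcp_rot'],degrees=True)
g=o['eef_pos']+r.apply([0,0,-.0185])
e=g[:2]-p[:2];c,s=np.cos(p[2]),np.sin(p[2]);x,y=c*e[0]+s*e[1],-s*e[0]+c*e[1]
v=np.array([0.031-x,g[2]-.1745]); th=np.degrees(np.arctan2(v[1],v[0]))
print('t',o['time'],'grasp',x,y,g[2],'radius',np.hypot(*v),'theta above level',th,'joint',np.radians(45-th),'F',o['contact_force'])
for t in np.arange(np.floor(th),-3,-3):
    w=np.array([-.21*np.cos(np.radians(t))+.031,-.0902]); W=p[:2]+[c*w[0]-s*w[1],s*w[0]+c*w[1]]
    print(int(t),(r.inv().apply(np.r_[W,.1745+.21*np.sin(np.radians(t))]-g)*1e3).round(1))
E
python3 arc.py
```

```text
t 15.9 grasp -0.1480126712594682 -0.09009834421737617 0.2887554667592859 radius 0.2123672483125228 theta above level 32.5481977053676 joint 0.21732494784872045 F [-0.89971445  1.54866316  3.96628222]
32 [ 0.1 -1.   2.9]
29 [ 0.3  4.4 12.5]
26 [ 0.4  9.2 22.4]
23 [ 0.6 13.5 32.5]
20 [ 0.8 17.3 42.8]
17 [ 0.9 20.6 53.3]
14 [ 1.1 23.3 64. ]
11 [ 1.2 25.4 74.8]
8 [ 1.3 27.  85.7]
5 [ 1.5 28.  96.6]
2 [  1.6  28.4 107.6]
-1 [  1.7  28.2 118.6]
```

move_arm(
  deltas=[
    {"delta_pos": [0, 4, 12], "yaw": 0},
    {"delta_pos": [0, 5, 10], "yaw": 0},
    {"delta_pos": [0, 4.5, 10], "yaw": 0},
    {"delta_pos": [0, 4, 10], "yaw": 0},
    {"delta_pos": [0, 3, 10], "yaw": 0},
    {"delta_pos": [0, 0, 0], "yaw": 0},
  ],
)

```text
time: 16.5
eef_pos: [0.6356, -0.0246, 0.2188]
tcp_rot: [178.5, 0.4, -3.2]
contact_force: [-0.9, 1.5, 5.1]
gripper_width: 0.0315
```

```bash
python3 arc.py
```

```text
t 16.5 grasp -0.1743035004633356 -0.09005697693053148 0.237307983944248 radius 0.21469599472193177 theta above level 17.010311656037793 joint 0.48851221820921964 F [-0.92520289  1.46040656  5.08221396]
17 [ 0.1 -4.5  1.3]
14 [ 0.2 -1.8 12. ]
11 [ 0.3  0.3 22.8]
8 [ 0.4  1.8 33.6]
5 [ 0.5  2.8 44.6]
2 [ 0.6  3.2 55.6]
-1 [ 0.7  3.  66.6]
```

move_arm(
  deltas=[
    {"delta_pos": [0, -1.5, 11], "yaw": 0},
    {"delta_pos": [0, 1, 11], "yaw": 0},
    {"delta_pos": [0, 0.5, 10], "yaw": 0},
    {"delta_pos": [0, 0.5, 10], "yaw": 0},
    {"delta_pos": [0, 0, 0], "yaw": 0},
  ],
)

```text
time: 17.0
eef_pos: [0.6357, -0.026, 0.1791]
tcp_rot: [178.6, 0.3, -3.2]
contact_force: [-2.6, -0.0, 7.9]
gripper_width: 0.0311
```

```bash
python3 arc.py; python3 look.py 12
```

```text
t 17.0 grasp -0.1757844982315355 -0.09016762843051536 0.19758550511642614 radius 0.20806914537083207 theta above level 6.370146472175243 joint 0.674218133623689 F [-2.58205547 -0.01018286  7.88808288]
6 [0.1 2.  1.2]
3 [ 0.1  2.6 12.2]
0 [ 0.2  2.6 23.2]
17.1 [ 0.63569941 -0.02594998  0.18003616] [178.55370337   0.27219333  -3.14714343] [-2.2158912   2.05574584  7.00120762] 0.03147898334548406
press fr -0.17615195289723135 -0.09003923646491575
```

View pics/side12.png

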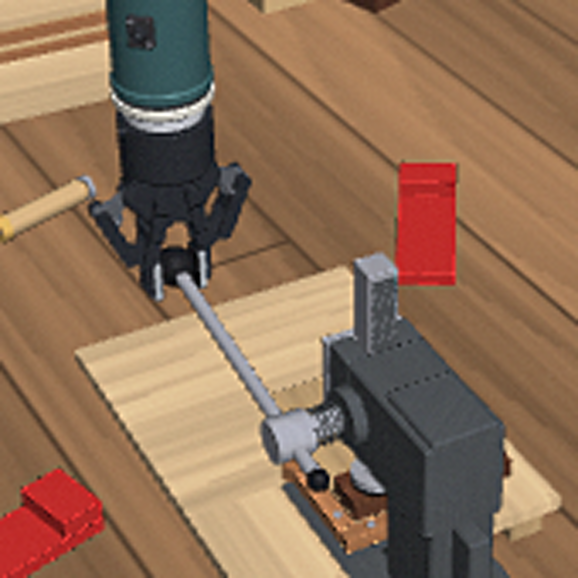

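Side view: the ball at (178,265) is still held, with the lever nearly level.

move_arm(
  deltas=[
    {"delta_pos": [0, 1.5, 10], "yaw": 0},
    {"delta_pos": [0, 1, 8], "yaw": 0},
    {"delta_pos": [0, 0, 3], "yaw": 0},
    {"delta_pos": [0, 0, 0], "yaw": 0},
  ],
)

```text
time: 17.5
eef_pos: [0.6358, -0.0264, 0.1627]
tcp_rot: [178.7, 0.2, -3.1]
contact_force: [-3.5, 0.2, 8.6]
gripper_width: 0.0314
```

```bash
python3 arc.py; python3 look.py 13
```

```text
t 17.5 grasp -0.17622934282536723 -0.09020652042361457 0.18120273461598738 radius 0.20733771287241964 theta above level 1.8525589114264824 joint 0.7530649108058941 F [-3.47211753  0.2266453   8.64151362]
1 [0.  2.7 3.1]
-2 [ 0.1  2.3 14.1]
17.6 [ 0.6357839  -0.02640039  0.16309769] [ 1.78714380e+02  1.67608195e-01 -3.05173066e+00] [-2.09655208  0.72343963  8.48011064] 0.03126318787692664
press fr -0.17659846640626523 -0.09014232260435472
```

View pics/side13.png

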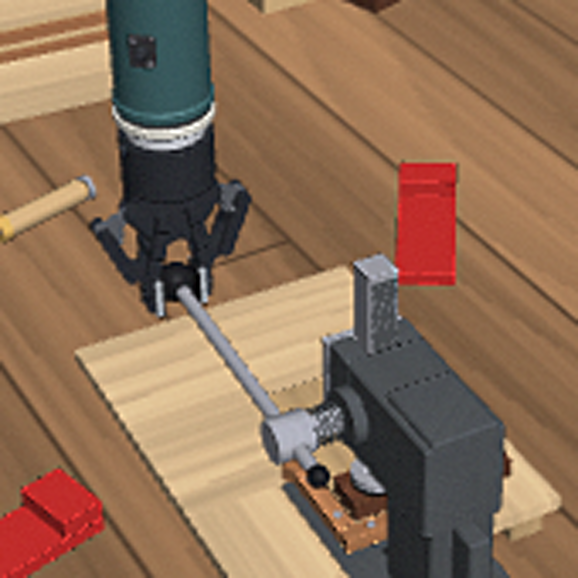

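View pics/top13.png

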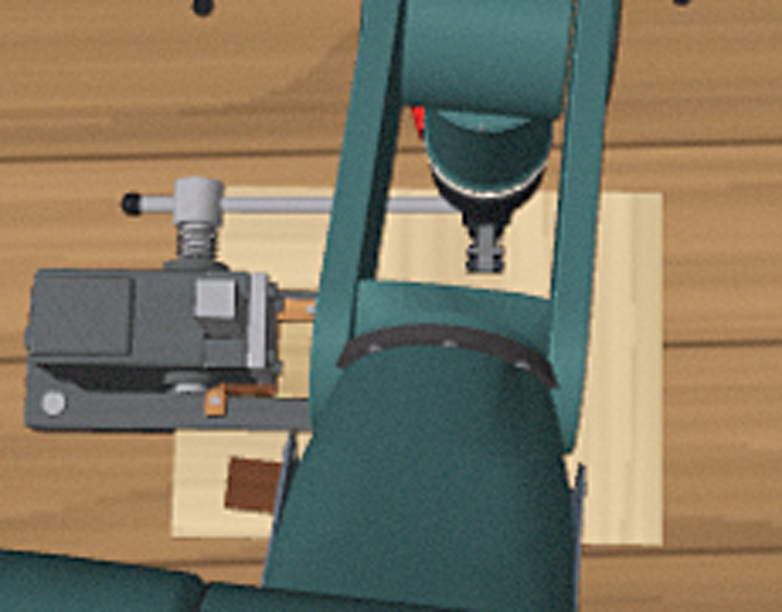

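```bash
cat > ball.py <<'E'
import sys
from h import *
from scipy.optimize import least_squares
n=sys.argv[1]; uv=(np.array(eval(sys.argv[2]))+.5)/3.4-.5+[230,170]
d=cam(f'side{n}.npz');p=np.load('press.npy');c,s=np.cos(p[2]),np.sin(p[2])
f=lambda q:np.array([p[0]+c*q[0]+s*.09,p[1]+s*q[0]-c*.09,q[1]])
g=least_squares(lambda q:(proj(d,f(q))-uv).ravel(),[-.18,.18]).x
print(g,'theta',np.degrees(np.arctan2(g[1]-.175,.031-g[0])))
a=lambda t:proj(d,f([.031-.21*np.cos(t),.175+.21*np.sin(t)]))
print('on arc',[(k,(((a(np.radians(k))-[230,170]+.5)*3.4-.5).round(1)).tolist()) for k in (45,6,4,2,0,-2)])
E
python3 ball.py 13 "(180,280)"
python3 - <<'E'
import cv2
a=cv2.imread('pics/side13.png')[230:350,120:260];cv2.imwrite('pics/b13.png',cv2.resize(a,None,fx=4,fy=4))
E
```

```text
[-0.1648157  0.1953648] theta 5.937407601543125
on arc [(45, [[194.8, 174.4]]), (6, [[173.5, 270.4]]), (4, [[173.7, 277.2]]), (2, [[174.1, 284.2]]), (0, [[174.6, 291.3]]), (-2, [[175.2, 298.5]])]
```

View pics/b13.png

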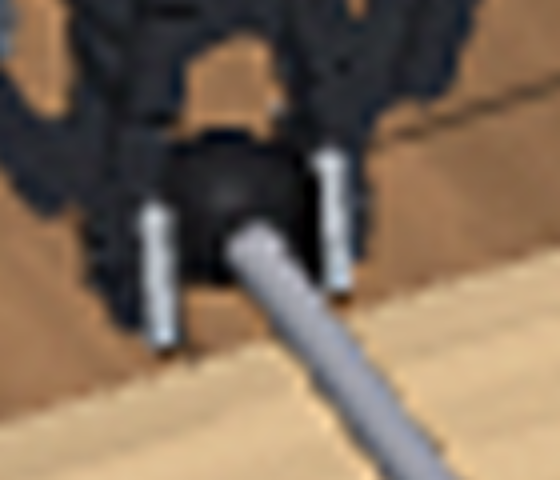

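```bash
python3 - <<'E'
from h import *
import cv2
p=np.load('press.npy');c,s=np.cos(p[2]),np.sin(p[2])
def W(x,z,y=-.09): return np.array([p[0]+c*x-s*y,p[1]+s*x+c*y,z])
d=cam('side13.npz')
a=cv2.resize(d['color'][235:325,270:350,::-1],None,fx=7,fy=7,interpolation=cv2.INTER_CUBIC)
for k,col in ((0,(0,0,255)),(4,(0,255,0)),(8,(255,0,0))):
    t=np.radians(k); q=((proj(d,np.array([W(.031,.175),W(.031-.21*np.cos(t),.175+.21*np.sin(t))]))-[270,235]+.5)*7).astype(int)
    cv2.line(a,tuple(map(int,q[0])),tuple(map(int,q[1])),col,1)
cv2.imwrite('pics/bar13.png',a)
d=cam('side11.npz')
a=cv2.resize(d['color'][195:325,270:350,::-1],None,fx=4.5,fy=4.5,interpolation=cv2.INTER_CUBIC)
for k,col in ((45,(0,0,255)),):
    t=np.radians(k); q=((proj(d,np.array([W(.031,.175),W(.031-.21*np.cos(t),.175+.21*np.sin(t))]))-[270,195]+.5)*4.5).astype(int)
    cv2.line(a,tuple(map(int,q[0])),tuple(map(int,q[1])),col,1)
cv2.imwrite('pics/bar11.png',a)
d=cam('top13.npz');print('hub/tail top', proj(d,W(.031,.175)), (proj(d,W(.031,.19))-[190,130]+.5)*3.4)
E
```

```text
hub/tail top [[247.48342537 189.72663976]] [[194.2261233 199.4402502]]
```

View pics/bar13.png

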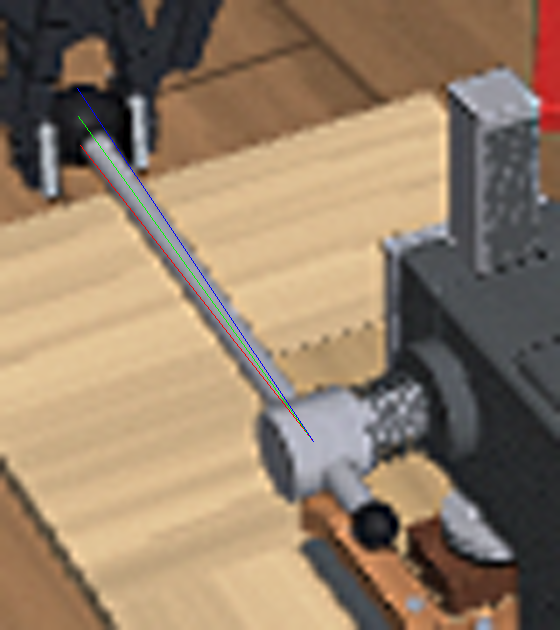

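View pics/bar11.png

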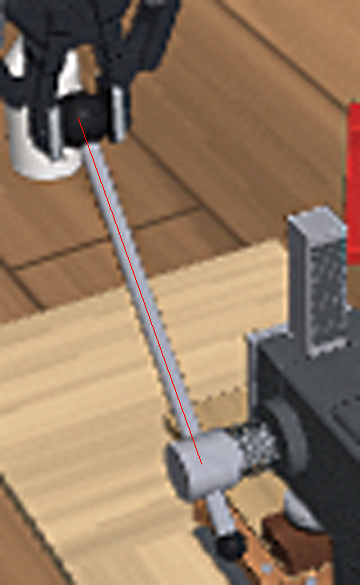

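The bar's slope suggests the lever is still about 5–6° above level, because the ball slid up in the pads a little. I'll press further down.

move_arm(
  deltas=[
    {"delta_pos": [0, 0, 8], "yaw": 0},
    {"delta_pos": [0, 0, 8], "yaw": 0},
    {"delta_pos": [0, 0, 6], "yaw": 0},
    {"delta_pos": [0, 0, 0], "yaw": 0},
  ],
)

```text
time: 18.0
eef_pos: [0.6358, -0.0267, 0.1457]
tcp_rot: [178.7, 0.1, -3.0]
contact_force: [-3.4, 0.3, 10.9]
gripper_width: 0.0313
```

```bash
cat > bar.py <<'E'
import sys
from h import *
import cv2
n=sys.argv[1]
p=np.load('press.npy');c,s=np.cos(p[2]),np.sin(p[2])
def W(x,z,y=-.09): return np.array([p[0]+c*x-s*y,p[1]+s*x+c*y,z])
d=cam(f'side{n}.npz')
a=cv2.resize(d['color'][235:325,270:350,::-1],None,fx=7,fy=7,interpolation=cv2.INTER_CUBIC)
for k,col in ((0,(0,0,255)),(4,(0,255,0)),(8,(255,0,0))):
    t=np.radians(k); q=((proj(d,np.array([W(.031,.175),W(.031-.21*np.cos(t),.175+.21*np.sin(t))]))-[270,235]+.5)*7).astype(int)
    cv2.line(a,tuple(map(int,q[0]-[40,0])),tuple(map(int,q[1]-[40,0])),col,1)
cv2.imwrite(f'pics/bar{n}.png',a)
E
python3 arc.py; python3 look.py 14; python3 bar.py 14
```

```text
t 18.0 grasp -0.1764845273646265 -0.09023431307173967 0.16417556086288873 radius 0.2077412408242965 theta above level -2.8486908612758075 joint 0.8351171982981841 F [-3.43315491  0.33094289 10.85832812]
18.1 [ 0.63587297 -0.02674017  0.14629872] [ 1.78664972e+02  4.69342575e-02 -3.00177435e+00] [-3.95083515  0.41889147  9.18114136] 0.03149024678655942
press fr -0.17693427405410841 -0.09024538683720244
```

View pics/bar14.png

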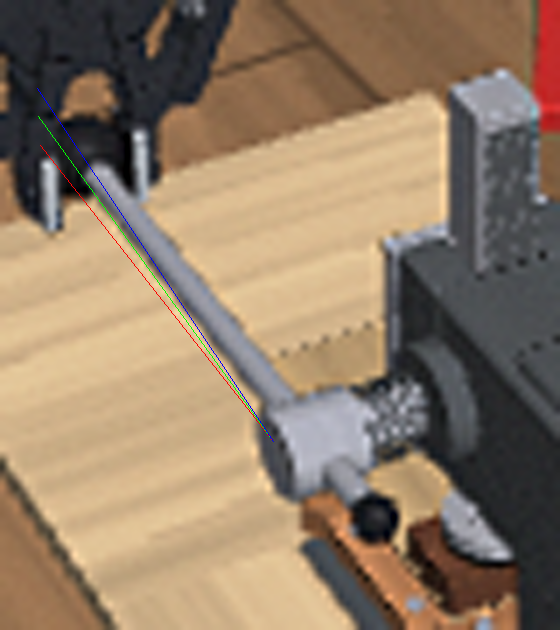

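```bash
cat > fit.py <<'E'
import sys
from h import *
import cv2
from scipy.optimize import least_squares
p=np.load('press.npy');c,s=np.cos(p[2]),np.sin(p[2])
def W(x,z,y=-.09): return np.array([p[0]+c*x-s*y,p[1]+s*x+c*y,z])
def fit(n,lo,hi):
    d=cam(f'side{n}.npz'); g=d['color'].astype(int)
    pts=[]
    for v in range(lo,hi):
        row=g[v]; m=(abs(row[:,0]-row[:,2])<22)&(row.sum(1)>270)  # greyish
        cols=[u for u in np.where(m)[0] if 270<u<325]
        if len(cols)>=2: pts.append((np.median(cols),v))
    pts=np.array(pts); l=cv2.fitLine(pts.astype(np.float32),cv2.DIST_HUBER,0,.01,.01).ravel()
    sl=l[1]/l[0]
    def pred(th):
        t=np.radians(th);q=proj(d,np.array([W(.031,.175),W(.031-.21*np.cos(t),.175+.21*np.sin(t))]));dq=q[1]-q[0];return np.arctan2(dq[1],-dq[0])
    ang=np.arctan2(-abs(l[1]),abs(l[0]))
    ths=np.arange(-15,60,.25); pr=[pred(t) for t in ths]
    print(n,len(pts),sl,'theta',ths[np.argmin(abs(np.array(pr)-ang))], pts[:3].tolist(),pts[-3:].tolist())
fit(11,232,285); fit(13,260,290); fit(14,262,290)
for a in sys.argv[1:]: fit(a,262,290)
E
python3 fit.py
```

```text
11 53 2.9033518 theta 47.0 [[282.0, 232.0], [282.0, 233.0], [281.0, 234.0]] [[308.5, 282.0], [308.5, 283.0], [309.5, 284.0]]
13 30 1.3177342 theta 1.75 [[285.5, 260.0], [286.5, 261.0], [287.5, 262.0]] [[306.5, 287.0], [307.5, 288.0], [308.0, 289.0]]
14 28 1.1994805 theta -2.5 [[285.5, 262.0], [286.0, 263.0], [285.5, 264.0]] [[305.5, 287.0], [307.0, 288.0], [307.5, 289.0]]
```

```bash
cat >> fit.py <<'E'
print('--'); fit(11,240,275); 
for n in (13,14): fit(n,269,286)
for n in (13,14):
    d=cam(f'side{n}.npz'); 
    for v in (268,276,284): print(n,v,(d['color'][v,284:312].astype(int).sum(1)//3).tolist())
E
python3 fit.py
```

```text
11 53 2.9033518 theta 47.0 [[282.0, 232.0], [282.0, 233.0], [281.0, 234.0]] [[308.5, 282.0], [308.5, 283.0], [309.5, 284.0]]
13 30 1.3177342 theta 1.75 [[285.5, 260.0], [286.5, 261.0], [287.5, 262.0]] [[306.5, 287.0], [307.5, 288.0], [308.0, 289.0]]
14 28 1.1994805 theta -2.5 [[285.5, 262.0], [286.0, 263.0], [285.5, 264.0]] [[305.5, 287.0], [307.0, 288.0], [307.5, 289.0]]
--
11 35 2.951788 theta 47.75 [[294.0, 240.0], [293.5, 241.0], [294.5, 242.0]] [[304.5, 272.0], [305.5, 273.0], [305.5, 274.0]]
13 17 1.3310432 theta 2.0 [[293.5, 269.0], [294.0, 270.0], [295.0, 271.0]] [[303.0, 283.0], [304.5, 284.0], [305.5, 285.0]]
14 17 1.1806188 theta -3.25 [[291.5, 269.0], [291.5, 270.0], [293.0, 271.0]] [[302.5, 283.0], [304.0, 284.0], [304.5, 285.0]]
13 268 [184, 185, 184, 184, 192, 199, 113, 117, 151, 163, 158, 149, 173, 180, 176, 178, 177, 177, 174, 174, 173, 173, 177, 183, 187, 186, 186, 186]
13 276 [189, 187, 184, 186, 188, 188, 187, 187, 186, 185, 190, 194, 91, 121, 154, 163, 158, 149, 186, 192, 195, 194, 193, 192, 187, 186, 190, 186]
13 284 [189, 190, 189, 189, 191, 191, 189, 187, 183, 187, 184, 184, 187, 185, 188, 186, 185, 154, 90, 129, 158, 164, 158, 144, 173, 175, 174, 176]
14 268 [186, 185, 193, 161, 89, 119, 147, 154, 151, 140, 176, 178, 177, 176, 178, 177, 177, 177, 176, 174, 174, 173, 178, 184, 186, 186, 185, 187]
14 276 [186, 184, 186, 186, 188, 187, 189, 189, 190, 198, 137, 109, 140, 154, 156, 146, 176, 184, 185, 190, 192, 193, 192, 188, 188, 185, 188, 187]
14 284 [191, 189, 188, 189, 189, 190, 188, 185, 184, 185, 185, 184, 185, 186, 192, 194, 126, 87, 126, 151, 155, 151, 143, 172, 177, 175, 173, 176]
```

Both the refined fit and the kinematics say about 3° below level. I'll ease up a few mm.

move_arm(
  deltas=[
    {"delta_pos": [0, 0, -6], "yaw": 0},
    {"delta_pos": [0, 0, 0], "yaw": 0},
    {"delta_pos": [0, 0, 0], "yaw": 0},
  ],
)

```text
time: 18.4
eef_pos: [0.6359, -0.0268, 0.1559]
tcp_rot: [178.6, -0.0, -2.9]
contact_force: [-2.6, 1.3, 9.4]
gripper_width: 0.0312
```

```bash
python3 arc.py; python3 look.py 15; sed -i 's/^print(.--.).*//; s/^for n in (13,14):.*//; s/^    d=cam(f.side{n}.npz.); $//; s/^    for v in (268.*//' fit.py; sed -i 's/fit(a,262,290)/fit(a,269,286)/' fit.py; python3 fit.py 15
```

```text
t 18.4 grasp -0.17652054865067038 -0.09026084070420648 0.17434778237832324 radius 0.20752060447695211 theta above level -0.042026805452140686 joint 0.7861316695266832 F [-2.6355071   1.29717043  9.36139641]
-1 [-0.   2.4  3.6]
18.5 [ 0.63586153 -0.02676797  0.15595619] [ 1.78590020e+02 -1.54989028e-02 -2.93588200e+00] [-3.62366737  1.36290338  8.50277911] 0.03153792931169695
press fr -0.17696252398999904 -0.0902351144412448
11 53 2.9033518 theta 47.0 [[282.0, 232.0], [282.0, 233.0], [281.0, 234.0]] [[308.5, 282.0], [308.5, 283.0], [309.5, 284.0]]
13 30 1.3177342 theta 1.75 [[285.5, 260.0], [286.5, 261.0], [287.5, 262.0]] [[306.5, 287.0], [307.5, 288.0], [308.0, 289.0]]
14 28 1.1994805 theta -2.5 [[285.5, 262.0], [286.0, 263.0], [285.5, 264.0]] [[305.5, 287.0], [307.0, 288.0], [307.5, 289.0]]
15 17 1.2959673 theta 0.75 [[292.5, 269.0], [294.0, 270.0], [294.0, 271.0]] [[303.5, 283.0], [304.0, 284.0], [305.0, 285.0]]
```

move_arm(
  deltas=[
    {"delta_pos": [0, 0, 0], "yaw": 0},
    {"delta_pos": [0, 0, 0], "yaw": 0},
    {"delta_pos": [0, 0, 0], "yaw": 0},
    {"delta_pos": [0, 0, 0], "yaw": 0},
    {"delta_pos": [0, 0, 0], "yaw": 0},
    {"delta_pos": [0, 0, 0], "yaw": 0},
    {"delta_pos": [0, 0, 0], "yaw": 0},
    {"delta_pos": [0, 0, 0], "yaw": 0},
  ],
)

```text
time: 19.3
eef_pos: [0.636, -0.0265, 0.1645]
tcp_rot: [178.4, -0.2, -2.8]
contact_force: [-3.2, 1.2, 7.6]
gripper_width: 0.0314
```

Zero rows let the arm creep up about 1 mm each, so I'll counter that.

move_arm(
  deltas=[
    {"delta_pos": [0, 0, 6], "yaw": 0},
    {"delta_pos": [0, 0, 5], "yaw": 0},
    {"delta_pos": [0, 0, 1], "yaw": 0},
    {"delta_pos": [0, 0, 1], "yaw": 0},
    {"delta_pos": [0, 0, 1], "yaw": 0},
    {"delta_pos": [0, 0, 1], "yaw": 0},
  ],
)

```text
time: 19.9
eef_pos: [0.636, -0.0269, 0.1558]
tcp_rot: [178.3, -0.3, -2.7]
contact_force: [-2.1, 0.5, 8.4]
gripper_width: 0.0315
```

```bash
python3 arc.py
```

```text
t 19.9 grasp -0.176561594805201 -0.0902496640632142 0.17429632439031564 radius 0.2075616947363661 theta above level -0.05622306520623351 joint 0.7863794410008605 F [-2.14726575  0.4997885   8.37274974]
-1 [-0.1  2.3  3.5]
```

move_arm(
  deltas=[
    {"delta_pos": [0, 0, 1], "yaw": 0},
    {"delta_pos": [0, 0, 1], "yaw": 0},
    {"delta_pos": [0, 0, 1], "yaw": 0},
    {"delta_pos": [0, 0, 1], "yaw": 0},
    {"delta_pos": [0, 0, 1], "yaw": 0},
    {"delta_pos": [0, 0, 1], "yaw": 0},
    {"delta_pos": [0, 0, 1], "yaw": 0},
    {"delta_pos": [0, 0, 1], "yaw": 0},
    {"delta_pos": [0, 0, 1], "yaw": 0},
    {"delta_pos": [0, 0, 1], "yaw": 0},
  ],
)

```text
time: 20.9
eef_pos: [0.636, -0.0269, 0.1568]
tcp_rot: [178.2, -0.5, -2.7]
contact_force: [-3.8, 1.8, 7.4]
gripper_width: 0.0315
```

```bash
python3 look.py 16; python3 fit.py 16|tail -1
```

```text
21.0 [ 0.63602191 -0.02694959  0.15677202] [178.18220077  -0.48691833  -2.71273647] [-2.87708008  0.91953692  7.58003765] 0.031233917095952194
press fr -0.17713734384125474 -0.09040287282158807
16 17 1.29075 theta 0.75 [[292.5, 269.0], [293.0, 270.0], [294.0, 271.0]] [[304.0, 283.0], [304.0, 284.0], [304.5, 285.0]]
```

View pics/side16.png

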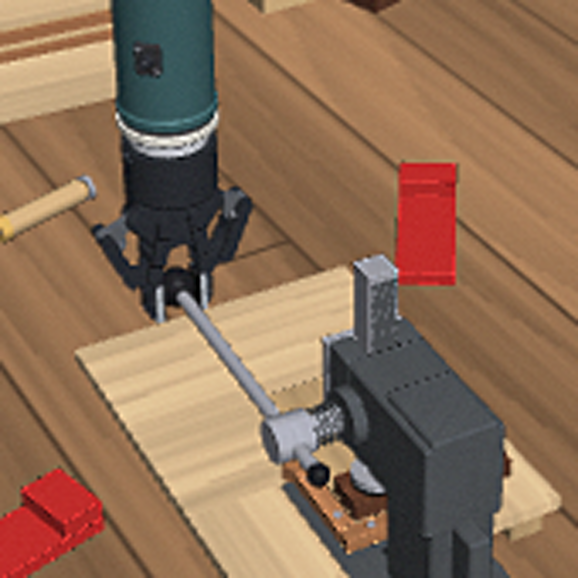

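The lever is level and held at (178,285), and the foot is on the cleat. I'll hold for another 3 s.

move_arm(
  deltas=[
    {"delta_pos": [0, 0, 2], "yaw": 0},
    {"delta_pos": [0, 0, 1], "yaw": 0},
    {"delta_pos": [0, 0, 1], "yaw": 0},
    {"delta_pos": [0, 0, 1], "yaw": 0},
    {"delta_pos": [0, 0, 1], "yaw": 0},
    {"delta_pos": [0, 0, 1], "yaw": 0},
    {"delta_pos": [0, 0, 1], "yaw": 0},
    {"delta_pos": [0, 0, 1], "yaw": 0},
    {"delta_pos": [0, 0, 1], "yaw": 0},
    {"delta_pos": [0, 0, 1], "yaw": 0},
    {"delta_pos": [0, 0, 1], "yaw": 0},
    {"delta_pos": [0, 0, 1], "yaw": 0},
    {"delta_pos": [0, 0, 1], "yaw": 0},
    {"delta_pos": [0, 0, 1], "yaw": 0},
    {"delta_pos": [0, 0, 1], "yaw": 0},
  ],
)

```text
time: 22.5
eef_pos: [0.6361, -0.027, 0.1571]
tcp_rot: [178.0, -0.7, -2.7]
contact_force: [-1.9, 1.2, 8.6]
gripper_width: 0.0312
```

move_arm(
  deltas=[
    {"delta_pos": [0, 0, 2], "yaw": 0},
    {"delta_pos": [0, 0, 1], "yaw": 0},
    {"delta_pos": [0, 0, 1], "yaw": 0},
    {"delta_pos": [0, 0, 1], "yaw": 0},
    {"delta_pos": [0, 0, 1], "yaw": 0},
    {"delta_pos": [0, 0, 1], "yaw": 0},
    {"delta_pos": [0, 0, 1], "yaw": 0},
    {"delta_pos": [0, 0, 1], "yaw": 0},
    {"delta_pos": [0, 0, 1], "yaw": 0},
    {"delta_pos": [0, 0, 1], "yaw": 0},
    {"delta_pos": [0, 0, 1], "yaw": 0},
    {"delta_pos": [0, 0, 1], "yaw": 0},
    {"delta_pos": [0, 0, 1], "yaw": 0},
    {"delta_pos": [0, 0, 1], "yaw": 0},
    {"delta_pos": [0, 0, 1], "yaw": 0},
  ],
)

```text
time: 24.0
eef_pos: [0.6362, -0.0271, 0.1573]
tcp_rot: [177.8, -0.9, -2.7]
contact_force: [-2.6, 1.2, 8.8]
gripper_width: 0.0308
```

```bash
python3 arc.py; python3 look.py 17; python3 fit.py 17|tail -1; python3 arc.py
python3 - <<'E'
import cv2,numpy as np
a=cv2.imread('pics/side17.png')[370:578,240:440];cv2.imwrite('pics/c17.png',cv2.resize(a,None,fx=2.8,fy=2.8))
E
```

```text
t 24.0 grasp -0.17655746417385557 -0.09027458088263807 0.1757985441173385 radius 0.2075615261822528 theta above level 0.35845555847460253 joint 0.7791419336799914 F [-2.58530596  1.23329077  8.82076054]
0 [-0.1  2.4  1.4]
24.1 [ 0.63613124 -0.02707382  0.1572768 ] [177.79288368  -0.853502    -2.68479275] [-1.23667103  1.74442777  8.5414864 ] 0.031204800896070806
press fr -0.17725692943809376 -0.09051726209941159
17 17 1.332017 theta 2.25 [[292.5, 269.0], [294.0, 270.0], [294.5, 271.0]] [[304.0, 283.0], [304.5, 284.0], [304.5, 285.0]]
t 24.1 grasp -0.17654297802005897 -0.09024575557795346 0.17576102590201736 radius 0.20754680896549635 theta above level 0.3481234279160508 joint 0.7793222633769841 F [-1.23667103  1.74442777  8.5414864 ]
0 [-0.1  2.4  1.4]
```

View pics/c17.png

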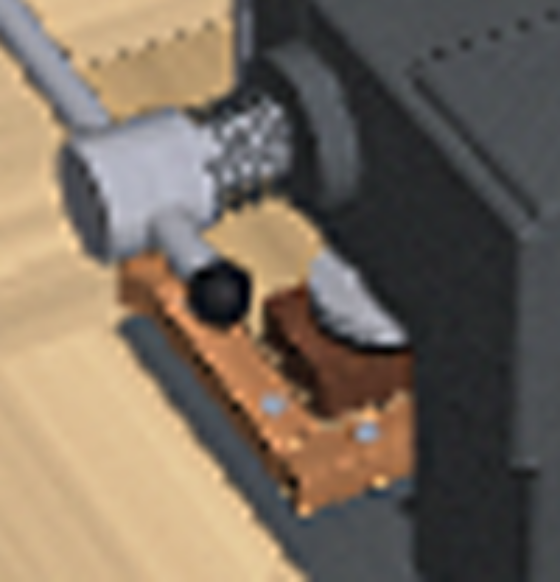

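View pics/top17.png

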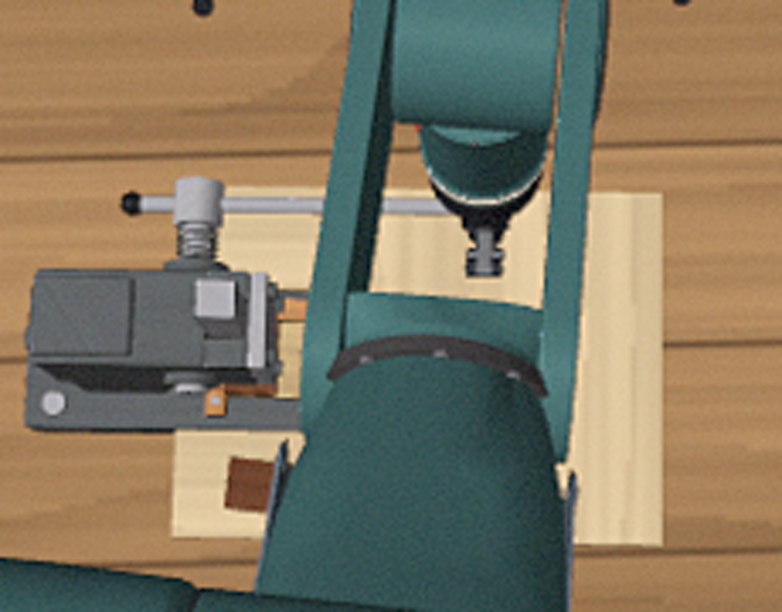

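```bash
python3 - <<'E'
from workcell import manip
print(manip.job_done()); print(manip.get_obs()['eef_pos'])
E
```

```text
the job is handed in; nothing more can be done
None
the job is handed in; nothing more can be done
```

The job is handed in, with the bench hook home under the press and the lever held level by the gripper. No verdict was reported.

**Bench hook:** I gripped it by the tail and turned it square to the press. Then I slid it flat along the deck until it met the end stop (about 8 N) and resisted against the side stop (about 4 N). After release, the overlay of the home outline put the hook within about 1–2 mm in x. In y the corner readings left a gap of up to 2–4 mm at the side stop. That is inside the 6 mm limit.

**Lever:** I gripped the ball from above and pulled it down to level, then held it there from about 18 s to 24 s. Each hold step with no movement let the arm creep up about 1 mm, so I added a small downward push to counter it.

**Last checks:**
- **Lever angle:** the arm position put the joint at 0.78 rad. The camera fit read 0.75° to 2.25° above level; it also read about 2° high with the lever at rest.
- **Ball force:** about 8.5 N, which fits the 6 to 9 N expected at level.
- **Foot and cleat:** the foot is on the cleat, and the cleat is in the corner of the stops. I could not measure the foot's force directly.
- **Not fully checked:** at one point I judged the ball had slid a little in the pads; later readings did not show it clearly. I did not measure the other objects again at the end. The glue, chisel and square were outside the last picture crops; the arm kept clear of them. The spare cleat looked unmoved where visible.

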